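# Nest the clay sleeves on the sliding board and put them away under the bench riser

## Task

Pull the sliding board all the way out from under the low riser by its knob, then nest the two fired-clay sleeves on the board's wooden core, wide end down: the slim-necked one first, then the stout-necked one over it. Lower each gently until it just rests on the taper and let it go there, without pressing or dropping it, for the sleeves must stay loose and not wedge. Then slide the board fully home so that the stack stands under the shelf, and leave the other things on the table where they are.

Things in the scene. Friction and masses are not known exactly. Their poses are not given: they have to be found in the camera images.
- board (a joint): How far the sliding board is pulled out from under the riser, in m: 0 = fully home (pushed in), 0.17 = all the way out, at its stop. It slides along the riser's own -x axis (towards the robot) against about 3 N of friction and stays where it is left. The board is wood, 235 x 116 mm, its top 15 mm above the table.
- riser: Low wooden bench riser, fixed: a shelf 170 mm deep (its own x) and 400 mm wide (y), underside 178 mm and top 196 mm above the table, on two end panels; dishes up to 50 mm high stand on its far part. Origin on the table under the middle of the shelf's front edge (nearest the robot); x points away from the robot, into the riser, z up.
- board_knob (a point): Centre of the upright wooden knob on the board's front end: a cylinder 28 mm in diameter and 45 mm tall (22 mm above and below this point; its top 90 mm above the table) on an 18 mm stem. It moves with the board: 90 mm before the shelf's front edge when home, 260 mm when out. The core stands 150 mm behind it along the riser's x.
- core: The solid wooden cone fixed upright on the board, wide end down: 85 mm tall, 84 mm diameter at the bottom, 40 mm at the top (its radius shrinks 0.26 mm per mm of height, as those of the sleeves do). Origin at the centre of its underside, 15 mm above the table. With the board out it stands 110 mm before the shelf's front edge, with the board home 60 mm behind that edge.
- slim_mid (a point): Slim-necked sleeve, pale fired clay, 0.26 kg, loose, wide end down: point on its axis half-way up, 57.5 mm above its underside; z along the axis, up. 115 mm tall: a hollow cone 70 mm tall, outside diameter 86 mm at the bottom and 49 mm at the top, inside 74 mm at the bottom, and above it a straight closed neck, 36 mm in diameter and 45 mm tall, to grip.
- slim: The same slim-necked sleeve; origin at the centre of its underside. On the core it rests on the taper with its underside 20 to 22 mm above the core's underside (slim_mid 77 to 80 mm above it); 1 mm off centre makes it touch 4 mm sooner. Pressed on with more than about 45 N it wedges.
- stout_mid (a point): Stout-necked sleeve, same clay, 0.32 kg, loose, wide end down: point on its axis half-way up, 52 mm above its underside; z along the axis, up. 104 mm tall: a hollow cone 60 mm tall, inside diameter 76 mm at the bottom, with a bead 100 mm across and 10 mm high round its foot, and above it a straight open neck, 44 mm tall, 56 mm outside and 45 mm inside diameter, to grip.
- stout: The same stout-necked sleeve; origin at the centre of its underside. Over the slim sleeve it rests on the taper with its underside 38 to 43 mm above the core's underside (stout_mid 90 to 95 mm above it), the slim neck hidden in its own; the stack then clears the shelf by about 16 mm (in the wrong order it is too tall). Pressed on with more than about 45 N it wedges.
- bottle: Bystander: white bottle with a red cap, 60 mm in diameter, 170 mm tall; origin at the centre of its underside.
- bowl: Bystander: white bowl, 120 mm across, 60 mm tall; origin at the centre of its underside.
- mug: Bystander: brown clay mug, 74 mm across, 80 mm tall; origin at the centre of its underside.
- pot: Bystander: brown clay cup, 90 mm across, 70 mm tall; origin at the centre of its underside.
- knife: Bystander: palette knife lying flat, 160 mm long along its own x; origin under its middle.
- brush: Bystander: brush lying flat, 150 mm long along its own x; origin under its middle.
Things that resemble listed ones, but are neither listed nor needed, are in the scene too. What is shaped like the stout but black is not meant.

How it is judged:
By the outcome, as a careful person would: the job done as asked, in the order asked, and still so for the second after the job is handed in, with the robot touching nothing.
It also fails if it takes over 72 s, if anything falls off the work surface, if the arm or the gripper's body presses on something with over 40 N, if the wrist force passes 120 N, or if a joint passes its speed limit or range.

## Robot

A 6-joint arm with a two-finger parallel gripper is mounted at the origin on the work surface. World frame = base frame: x ahead of the robot, y to its left, z up, the work surface at z = 0. Lengths are in m, angles in rad, forces in N, time in s.
With the tool pointing down it reaches from about 0.25 to 0.725 m from the base axis. Payload 4 kg.
Tool frame: the origin (TCP) lies at the centre of the arm's flange, where the gripper is bolted on; the fingertips stand 173 mm ahead of it and the grasp point (between the pads) lies 155 mm ahead of it; x points along the fingers, z is the direction in which the jaws open and shut, and the axes are right-handed (so a half turn about x gives the same grasp; the last joint's range is limited). The gripper opens to 85 mm and grips with 20 to 120 N. Pads are 22 mm wide; open, the fingers measure 114 mm over their backs; the gripper's body (76 mm by 85 mm) begins 54 mm behind the grasp point. The pads swing forward as they close: fully open they stand 13 mm farther back than shut.
Start: joints at [1.335, 0.241, 0.005, 1.335, 0, 1.571], TCP at [0.117, 0.486, 0.405] pointing down, gripper open.
Joint ranges: [-2.72, 2.72], [-1.05, 1.87], [-1.09, 1.28], [-1.99, 2.15], [-1.42, 1.44], [-3.14, 3.14]. Speed limits (rad/s): [2.79, 2.79, 3.14, 3.14, 3.14, 3.14].

## Interface

Orientations are given as a unit quaternion [x, y, z, w].
In Python, from workcell import bot gives the robot as it stands.
- The arm moves only by the tool arm_command, never from a script. Its argument "moves" is one flat list of numbers, 7 for each row, row after row: the shift along the tool's x, y, z in m, then the turn, a rotation vector about the tool's x, y, z in rad, then the closure, from -1 (fully open) to 1 (shut). A call has 1 to 20 rows; each row shifts and turns the pose as measured when the row begins, along the tool's axes as they then stand; what a row does not reach is not made up. A row lasts 1/12 s, in which the tool goes at most 41.7 mm and 7.16 degrees, less where a joint would pass 70% of its speed; a pose out of reach is approached as far as the arm can. A call with a gripper value outside its range is refused whole. The fingers move at their own pace and stop on an object; the grip force is fixed at half the most. Time passes only in rows, so rows that do not move let the fingers close. It gives the time, the measured TCP pose, the force and the opening at its end, in the units of the state.
- bot.get_obs(): the state, without advancing time (a new reading comes with each control period).
- bot.camera(name): name is "scene" or "top" or "wrist"; returns the picture (420x560x3 uint8, red, green, blue); there is no depth.
- bot.get_calibration(name): a dict with "mtx" (3x3 intrinsics, pixels), "world_from_camera" (4x4, takes a point from camera to world coordinates); the wrist camera has in their place "mount" (4x4, takes a point from camera to tool coordinates, whose origin is the TCP and whose axes are the tool frame's). Camera axes: x right, y up, looking along -z (the intrinsics and any distortion apply to the point x, -y, -z); pixel columns grow to the right and rows downward; lengths in m; the calibration is good to about 2 mm. A picture is of the moment at which its call begins: read the wrist's pose just before it. get_calibration takes no time and is no camera call.
- bot.job_done(): hands the job in, once; it reports no verdict.
The state is a dict: "clock": time; "joint_pos": joint angles; "joint_vel": joint speeds; "tau": joint torques, N m; "eef_pos": TCP position; "tool_rot": TCP orientation; "ft_force": force on the tool from outside, world axes, zero at the start; "ft_torque": the same for the moment, N m; "grip_width": finger opening in m.
Only numpy, scipy, OpenCV 4.12 (cv2) and the standard library are available. Lean on these libraries where they do the work, as an engineer would, in place of code of your own. Each camera call takes 0.05 s, during which the arm holds its last target.

## Working session

There is one attempt and no reset: what is moved stays moved. The work goes in short steps, Python scripts to look and compute and a tool call to move; the robot and the scene stay as the last step left them, time stands still between calls to the robot, and variables do not carry over. Pictures are saved under pics/ and viewed, and the job is handed in when it is done.

Besides the shell and the picture viewer there is one more tool, called after "Emit:" in YAML: its name, and indented under it one key for each argument. arm_command: Moves the arm, as the interface text tells. Its arguments: {"type":"object","properties":{"moves":{"type":"array"}},"required":["moves"]}

```bash
mkdir -p pics; ls
cat > h.py <<'E'
import numpy as np, cv2
from workcell import bot
def save(n,fn):
    im=bot.camera(n); cv2.imwrite('pics/'+fn,im[:,:,::-1]); return im
E
python3 - <<'E'
from h import *
np.set_printoptions(precision=4,suppress=True)
save('scene','s0.png');save('top','t0.png')
for n in('scene','top','wrist'):
    print(n,bot.get_calibration(n))
print(bot.get_obs())
E
```

```text
pics
scene {'mtx': array([[493.5626,   0.    , 280.3255],
       [  0.    , 493.5626, 209.0693],
       [  0.    ,   0.    ,   1.    ]]), 'world_from_camera': array([[-0.1602, -0.8262,  0.5401,  1.5627],
       [ 0.9871, -0.1391,  0.0799,  0.1531],
       [ 0.0091,  0.5459,  0.8378,  1.5889],
       [ 0.    ,  0.    ,  0.    ,  1.    ]])}
top {'mtx': array([[479.2076,   0.    , 277.9015],
       [  0.    , 479.2076, 205.9959],
       [  0.    ,   0.    ,   1.    ]]), 'world_from_camera': array([[ 0.023 ,  0.9846, -0.1732,  0.2857],
       [-0.9997,  0.0214, -0.0109,  0.0059],
       [-0.007 ,  0.1734,  0.9848,  1.5009],
       [ 0.    ,  0.    ,  0.    ,  1.    ]])}
wrist {'mtx': array([[332.5029,   0.    , 276.1621],
       [  0.    , 332.5029, 210.4882],
       [  0.    ,   0.    ,   1.    ]]), 'mount': array([[ 0.0001,  0.3131, -0.9497,  0.0318],
       [-0.    ,  0.9497,  0.3131,  0.0823],
       [ 1.    , -0.    ,  0.0001,  0.0005],
       [ 0.    ,  0.    ,  0.    ,  1.    ]])}
{'clock': 0.1, 'joint_pos': array([1.335 , 0.2413, 0.0039, 1.3353, 0.    , 1.5708]), 'joint_vel': array([ 0.0005, -0.002 ,  0.0029,  0.0005, -0.0013,  0.0004]), 'tau': array([ -0.0006, -37.3138,  25.301 ,   0.0109,  -0.    ,  -0.    ]), 'eef_pos': array([0.1168, 0.4859, 0.4039]), 'tool_rot': array([-0.4381,  0.5559,  0.4373,  0.5548]), 'ft_force': array([-0.1264, -0.03  , -0.2183]), 'ft_torque': array([0.0053, 0.0614, 0.0426]), 'grip_width': 0.08542754158227289}
```

View pics/s0.png

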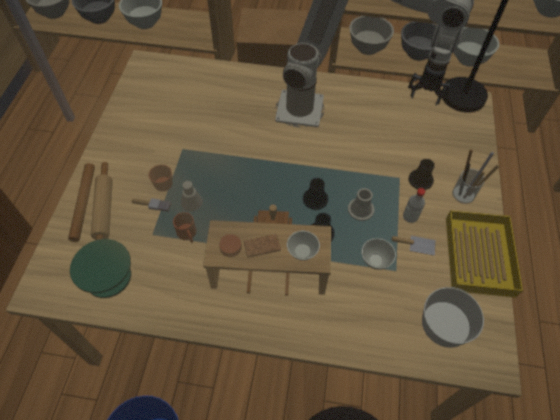

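View pics/t0.png

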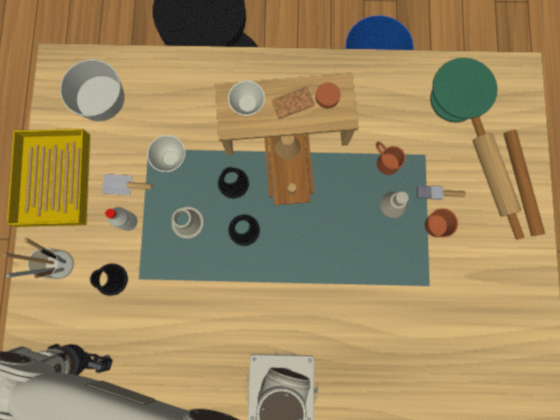

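The top view shows these candidates:
- **Slim:** pale, at (396,203).
- **Stout:** pale with a bead, at (187,220). Black stout-like decoys are at (233,182), (244,230) and (109,279).
- **Board and knob:** (290,185) and (292,188).

Next I'll check these in close crops.

Run:
```python
import cv2,numpy as np
t=cv2.imread('pics/t0.png')
a=cv2.resize(t[185:255,150:220],(390,390),interpolation=3)
b=cv2.resize(t[170:240,360:430],(390,390),interpolation=3)
cv2.imwrite('pics/c1.png',np.hstack([a,b]))
c=cv2.resize(t[70:220,210:370],(800,750),interpolation=3)[:600] 
c=cv2.resize(t[75:215,205:365],None,fx=4.2,fy=4.2,interpolation=3)
cv2.imwrite('pics/c2.png',c)
```

```text
(no output)
```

View pics/c1.png

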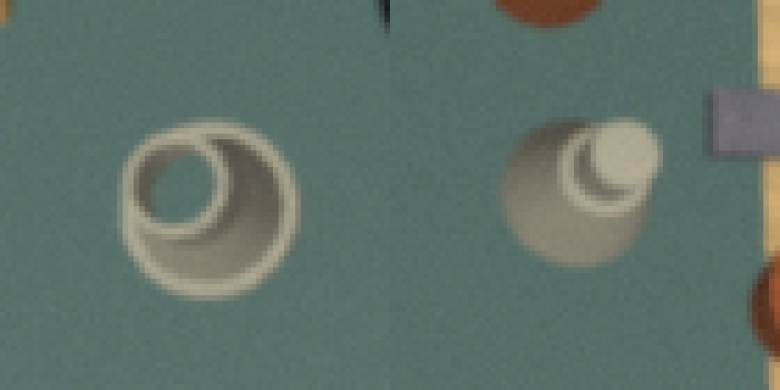

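View pics/c2.png

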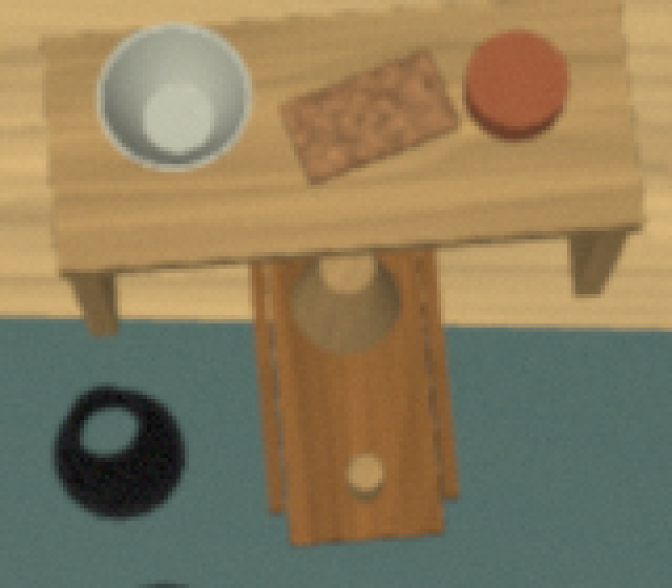

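```bash
cat >> h.py <<'E'
def ray(n,px,z,cal=None):
    c=bot.get_calibration(n); M=c['mtx']; W=c['world_from_camera'] if cal is None else cal
    d=W[:3,:3]@np.array([(px[0]-M[0,2])/M[0,0],-(px[1]-M[1,2])/M[1,1],-1]); o=W[:3,3]
    return o+d*(z-o[2])/d[2]
def proj(n,p,cal=None):
    c=bot.get_calibration(n); M=c['mtx']; W=c['world_from_camera'] if cal is None else cal
    q=W[:3,:3].T@(np.array(p)-W[:3,3]); q=q/-q[2]
    return np.array([M[0,0]*q[0]+M[0,2], -M[1,1]*q[1]+M[1,2]])
from scipy.spatial.transform import Rotation as R
def wristcal():
    o=bot.get_obs(); T=np.eye(4); T[:3,:3]=R.from_quat(o['tool_rot']).as_matrix(); T[:3,3]=o['eef_pos']
    return T@bot.get_calibration('wrist')['mount']
np.set_printoptions(precision=4,suppress=True)
E
python3 - <<'E'
from h import *
c1=lambda x,y:(x/5.571+150-.4,y/5.571+185-.4)
c1b=lambda x,y:((x-390)/5.571+360-.4,y/5.571+170-.4)
c2=lambda x,y:(x/4.2+205-.4,y/4.2+75-.4)
print('stout',ray('top',c1(180,188),.104),ray('top',c1(209,209),.005))
print('slim',ray('top',c1b(625,153),.115),ray('top',c1b(576,193),.0))
print('knob',ray('top',c2(365,471),.09))
l=ray('top',c2(62,271),.178);r=ray('top',c2(642,229),.178);print('edge',l,r,np.degrees(np.arctan2(l[0]-r[0],-(l[1]-r[1]))), np.hypot(*(l-r)[:2]))
print('boardfront',ray('top',c2(291,545),.015),ray('top',c2(443,533),.015))
o=bot.get_obs();print(R.from_quat(o['tool_rot']).as_matrix())
# scene checks
for n,p in dict(knob=(272,207)).items(): print(n,ray('scene',p,.09))
E
python3 - <<'E'
import cv2
t=cv2.imread('pics/s0.png')
cv2.imwrite('pics/c3.png',cv2.resize(t[170:270,160:280],None,fx=6,fy=6,interpolation=3))
E
```

```text
stout [0.4882 0.3037 0.104 ] [0.4909 0.3077 0.005 ]
slim [ 0.564  -0.3424  0.115 ] [ 0.5632 -0.3429  0.    ]
knob [ 0.5935 -0.0181  0.09  ]
edge [0.7099 0.1934 0.178 ] [ 0.7481 -0.2034  0.178 ] -174.49946252019524 0.3986653588649978
boardfront [0.552  0.0351 0.015 ] [ 0.5636 -0.0787  0.015 ]
[[-0.0005 -0.9723  0.2336]
 [-0.0019  0.2336  0.9723]
 [-1.      0.     -0.0019]]
knob [ 0.5926 -0.0212  0.09  ]
```

View pics/c3.png

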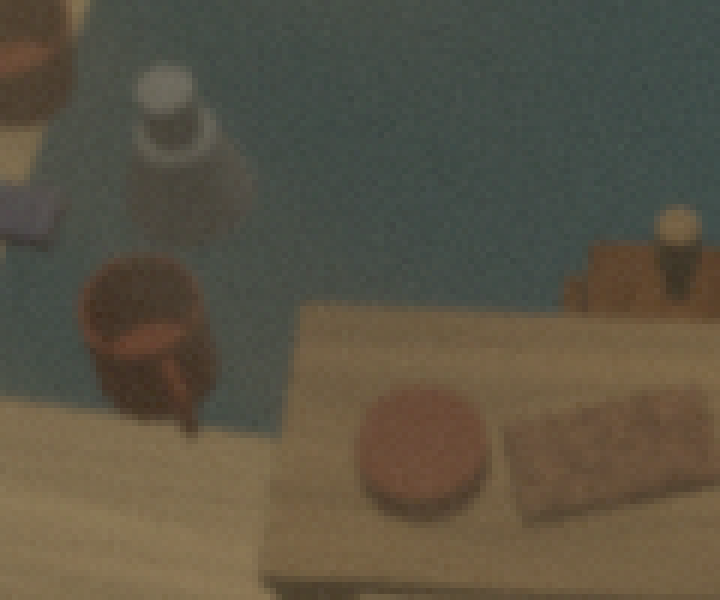

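The crops confirm the stout (bead, open pale neck) and the slim (closed pale neck). The board is already about 46 mm out, and the riser yaw is about 5.6°. Now I'll hover over the knob.

Emit:
arm_command:
  moves: [0,0,0,-0.111,0,0,-1,0,0,0,-0.111,0,0,-1,0,0,0,-0.111,0,0,-1,0.004,-0.0265,-0.0345,0,0,0,-1,0.004,-0.0265,-0.0345,0,0,0,-1,0.004,-0.0265,-0.0345,0,0,0,-1,0.004,-0.0265,-0.0345,0,0,0,-1,0.004,-0.0265,-0.0345,0,0,0,-1,0.004,-0.0265,-0.0345,0,0,0,-1,0.004,-0.0265,-0.0345,0,0,0,-1,0.004,-0.0265,-0.0345,0,0,0,-1,0.004,-0.0265,-0.0345,0,0,0,-1,0.004,-0.0265,-0.0345,0,0,0,-1,0.004,-0.0265,-0.0345,0,0,0,-1,0.004,-0.0265,-0.0345,0,0,0,-1,0.004,-0.0265,-0.0345,0,0,0,-1,0.004,-0.0265,-0.0345,0,0,0,-1]

```text
clock: 1.52
eef_pos: [0.5217, 0.0697, 0.344]
tool_rot: [-0.531, 0.469, 0.533, 0.462]
ft_force: [0.6, 1.0, 0.8]
grip_width: 0.0858
```

```bash
cat >> h.py <<'E'
def dt(target, yaw=None):
    """tool-frame shift to bring TCP to target; and turn about tool axes to point down with tool z at angle yaw"""
    o=bot.get_obs(); Rm=R.from_quat(o['tool_rot']).as_matrix()
    s=Rm.T@(np.array(target)-o['eef_pos']); 
    print('t',round(o['clock'],2),'eef',o['eef_pos'],'F',o['ft_force'],'w',round(o['grip_width'],4)); print('shift',s)
    if yaw is not None:
        z=np.array([np.cos(yaw),np.sin(yaw),0]);x=np.array([0,0,-1.]);Rt=np.array([x,np.cross(z,x),z]).T
        print('turn',R.from_matrix(Rm.T@Rt).as_rotvec())
YR=0.099
E
python3 - <<'E'
from h import *
dt([.5935,-.0185,.30],np.pi/2+YR)
cal=wristcal(); save('wrist','w1.png')
print(proj('wrist',[.5935,-.0185,.09],cal))
E
```

```text
t 1.52 eef [0.5217 0.0697 0.344 ] F [0.5814 1.0122 0.8209] w 0.0858
shift [ 0.0439 -0.0598 -0.0967]
turn [ 0.0343 -0.0047 -0.0084]
[150.2153 297.3481]
```

View pics/w1.png

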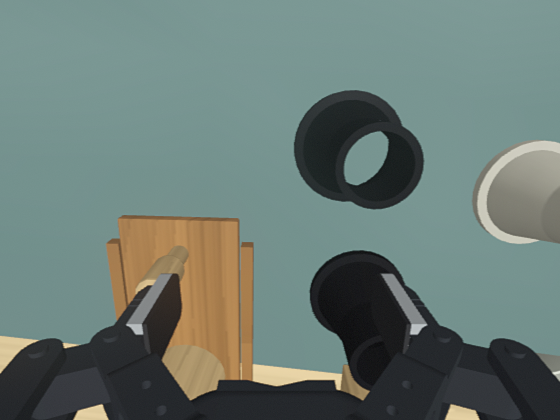

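The wrist view shows the board at left, with the knob near (165,270) behind the left finger and both black decoys to the right. Next I'll move over the knob.

Emit:
arm_command:
  moves: [0.0,-0.016,-0.027,0.034,-0.005,-0.008,-1,0.006,-0.016,-0.026,0,0,0,-1,0.01,-0.016,-0.026,0,0,0,-1,0.01,-0.012,-0.02,0,0,0,-1,0.01,0,0,0,0,0,-1]

```text
clock: 1.98
eef_pos: [0.6004, -0.035, 0.3042]
tool_rot: [0.523, -0.478, -0.519, -0.478]
ft_force: [0.8, -0.0, 0.9]
grip_width: 0.0856
```

Run:
```python
from h import *
dt([.5935,-.0185,.223],np.pi/2+YR)
cal=wristcal(); save('wrist','w2.png')
print(proj('wrist',[.5935,-.0185,.09],cal))
```

```text
t 1.98 eef [ 0.6004 -0.035   0.3042] F [ 0.8433 -0.0268  0.8683] w 0.0856
shift [0.0811 0.0057 0.0174]
turn [-0.0132 -0.0044  0.003 ]
[304.7728 235.9291]
```

View pics/w2.png

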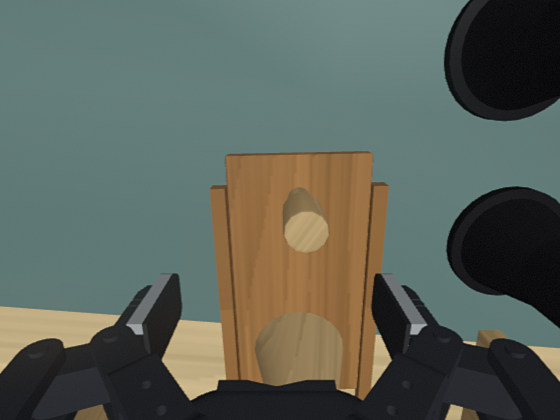

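The knob top is centred at (306,231), close to the prediction of (305,236). I'll descend and grip.

Emit:
arm_command:
  moves: [0.012,0.003,0.009,-0.013,-0.004,0.003,-1,0.013,0.001,0.008,0,0,0,-1,0.02,0.0,0,0,0,0,-1,0.02,0,0,0,0,0,-1,0.014,0,0,0,0,0,-1]

```text
clock: 2.45
eef_pos: [0.59, -0.013, 0.221]
tool_rot: [-0.522, 0.475, 0.527, 0.473]
ft_force: [-0.6, -0.4, -0.1]
grip_width: 0.085
```

Run:
```python
from h import *
dt([.592,-.0190,.223],np.pi/2+YR)
```

```text
t 2.45 eef [ 0.59  -0.013  0.221] F [-0.5525 -0.3719 -0.1178] w 0.085
shift [-0.002  -0.0014 -0.0062]
turn [ 0.0024  0.0042 -0.0069]
```

Emit:
arm_command:
  moves: [0,-0.001,-0.006,0,0,0,-1,0,0,0,0,0,0,1,0,0,0,0,0,0,1,0,0,0,0,0,0,1,0,0,0,0,0,0,1,0,0,0,0,0,0,1,0,0,0,0,0,0,1]

```text
clock: 3.03
eef_pos: [0.5887, -0.0187, 0.2208]
tool_rot: [-0.523, 0.478, 0.527, 0.469]
ft_force: [0.6, 8.3, -10.1]
grip_width: 0.0265
```

Run:
```python
from h import *
dt([.592-.1244,-.0190-.0124,.221],np.pi/2+YR)
```

```text
t 3.03 eef [ 0.5887 -0.0187  0.2208] F [  0.5846   8.3174 -10.0618] w 0.0265
shift [ 0.0015  0.1217 -0.0002]
turn [ 0.0035 -0.0038 -0.0142]
```

Emit:
arm_command:
  moves: [0,0.012,0,0,0,0,1,0,0.014,0,0,0,0,1,0,0.014,0,0,0,0,1,0,0.014,0,0,0,0,1,0,0.014,0,0,0,0,1,0,0.014,0,0,0,0,1,0,0.012,0,0,0,0,1,0,0,0,0,0,0,1]

```text
clock: 3.7
eef_pos: [0.4968, -0.0286, 0.2206]
tool_rot: [0.525, -0.475, -0.525, -0.473]
ft_force: [-3.2, -2.0, -0.8]
grip_width: 0.0264
```

Run:
```python
from h import *
dt([.4675,-.031,.221],np.pi/2+YR)
```

```text
t 3.7 eef [ 0.4968 -0.0286  0.2206] F [-3.1702 -1.965  -0.7971] w 0.0264
shift [-0.0003  0.0293  0.0006]
turn [ 0.0036 -0.0027 -0.0013]
```

Emit:
arm_command:
  moves: [0,0.01,0,0,0,0,1,0,0.01,0,0,0,0,1,0,0.006,0,0,0,0,1,0,0.004,0,0,0,0,1,0,0.004,0,0,0,0,1,0,0.003,0,0,0,0,1,0,0.003,0,0,0,0,1]

```text
clock: 4.28
eef_pos: [0.4584, -0.0327, 0.2206]
tool_rot: [0.527, -0.473, -0.523, -0.474]
ft_force: [4.1, -0.7, -6.5]
grip_width: 0.0264
```

Emit:
arm_command:
  moves: [0,0.003,0,0,0,0,1,0,0.003,0,0,0,0,1,0,0.003,0,0,0,0,1]

```text
clock: 4.53
eef_pos: [0.4552, -0.0332, 0.2208]
tool_rot: [0.531, -0.468, -0.52, -0.479]
ft_force: [10.7, 0.9, -17.4]
grip_width: 0.0266
```

Emit:
arm_command:
  moves: [0,0.0,0,0,0,0,0,0,0,0,0,0,0,-1,0,0,0,0,0,0,-1,0,0,0,0,0,0,-1,0,0,0,0,0,0,-1]

```text
clock: 4.95
eef_pos: [0.4563, -0.0332, 0.2237]
tool_rot: [0.533, -0.466, -0.518, -0.48]
ft_force: [-0.1, -0.4, 0.1]
grip_width: 0.0845
```

Run:
```python
from h import *
dt([.4675,-.031,.321],np.pi/2+YR)
i=save('top','t1.png')[:,:,::-1]
cv2.imwrite('pics/c4.png',cv2.resize(i[115:265,220:380],None,fx=4,fy=4,interpolation=3))
```

```text
t 4.95 eef [ 0.4563 -0.0332  0.2237] F [-0.111  -0.421   0.1233] w 0.0845
shift [-0.097  -0.014   0.0008]
turn [ 0.0054 -0.0021  0.028 ]
```

View pics/c4.png

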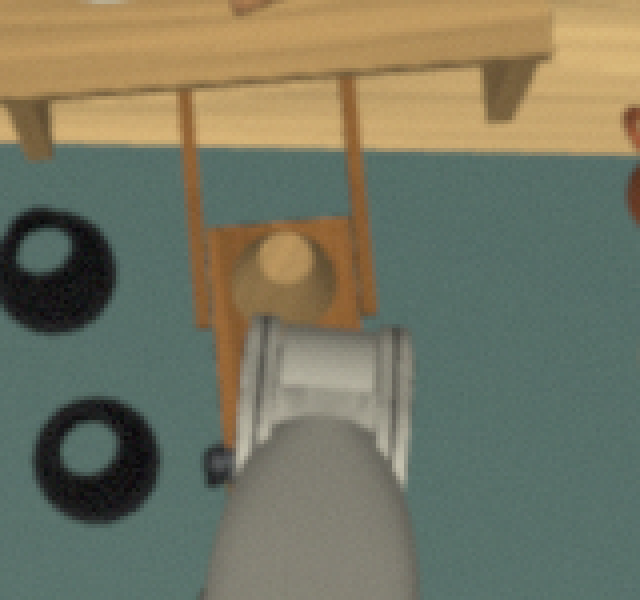

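The core top is clear at crop (286,258), and the board looks fully out. I'll lift and go to the slim sleeve.

Emit:
arm_command:
  moves: [-0.035,0,0,0,0,0.028,-1,-0.04,0,0,0,0,0,-1,-0.025,-0.005,-0.025,0,0,0,-1,0,-0.014,-0.037,0,0,0,-1,0,-0.014,-0.037,0,0,0,-1,0,-0.014,-0.037,0,0,0,-1,0,-0.014,-0.037,0,0,0,-1,0,-0.014,-0.037,0,0,0,-1,0,-0.014,-0.037,0,0,0,-1,0,-0.013,-0.03,0,0,0,-1,0,0,0,0,0,0,-1]

```text
clock: 5.92
eef_pos: [0.5888, -0.3077, 0.3298]
tool_rot: [0.528, -0.473, -0.526, -0.47]
ft_force: [0.1, -0.2, 0.1]
grip_width: 0.0856
```

Run:
```python
from h import *
dt([.5635,-.3428,.335],np.pi/2+YR)
cal=wristcal(); i=save('wrist','w3.png')
i=save('top','t2.png')[:,:,::-1]
cv2.imwrite('pics/c5.png',cv2.resize(i[115:265,200:350],None,fx=4,fy=4,interpolation=3))
```

```text
t 5.92 eef [ 0.5888 -0.3077  0.3298] F [ 0.1376 -0.1671  0.1034] w 0.0856
shift [-0.005   0.0291 -0.0321]
turn [ 0.013  -0.005  -0.0014]
```

View pics/w3.png

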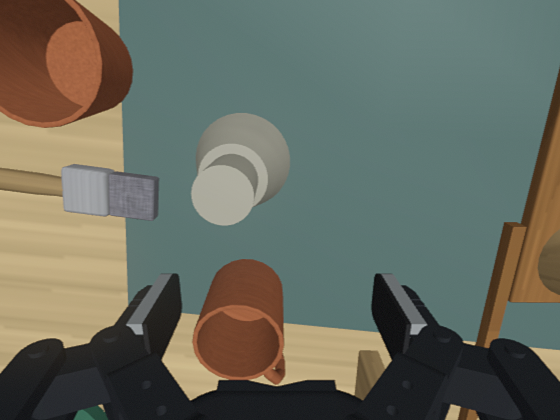

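View pics/c5.png

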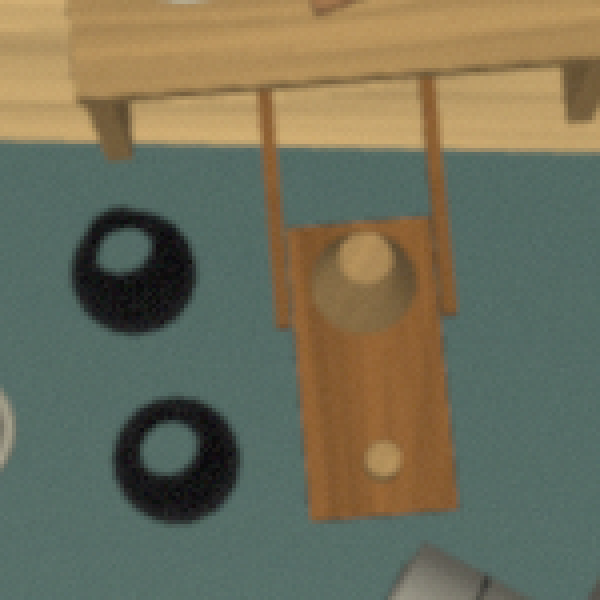

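Run:
```python
from h import *
cal=wristcal()
i=cv2.imread('pics/w3.png')
cv2.imwrite('pics/c6.png',cv2.resize(i[100:240,170:310],None,fx=4,fy=4,interpolation=3))
print(ray('wrist',(223,195),.115,cal))
f=lambda x,y:(x/4+200-.4,y/4+115-.4)
k=ray('top',f(384,459),.09);c=ray('top',f(366,258),.1);print(k,c,c-k,np.hypot(*(c-k)[:2]),np.arctan2((c-k)[1],(c-k)[0]))
l=ray('top',f(82,101),.178);print('edge',l,ray('top',f(568,64),.178))
l,r=ray('top',f(313,520),.015),ray('top',f(458,507),.015);print(l,r)
```

```text
[ 0.5592 -0.3369  0.115 ]
[ 0.4647 -0.0325  0.09  ] [ 0.6148 -0.0163  0.1   ] [0.1501 0.0163 0.01  ] 0.1509338797855659 0.10798893215210617
edge [0.7078 0.1912 0.178 ] [ 0.7428 -0.1578  0.178 ]
[0.4253 0.0197 0.015 ] [ 0.438  -0.0926  0.015 ]
```

View pics/c6.png

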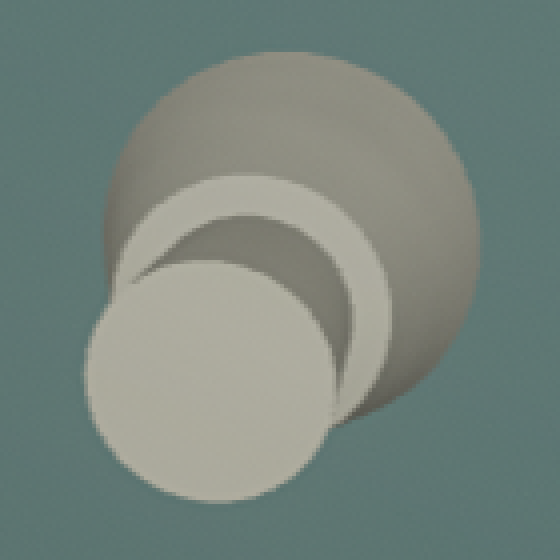

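```bash
sed -i 's/^YR=.*/YR=0.105/' h.py
python3 - <<'E'
from h import *
dt([.5605,-.3385,.315],np.pi/2+YR)
E
```

```text
t 6.02 eef [ 0.5872 -0.3038  0.3302] F [-0.0707  0.176  -0.2889] w 0.0852
shift [ 0.0154  0.0304 -0.0314]
turn [ 0.0095 -0.0014 -0.0036]
```

Emit:
arm_command:
  moves: [0.007,0.015,-0.017,0.009,-0.001,-0.003,-1,0.007,0.014,-0.017,0,0,0,-1,0,0,0,0,0,0,-1,0,0,0,0,0,0,-1]

```text
clock: 6.35
eef_pos: [0.5605, -0.3358, 0.3166]
tool_rot: [-0.526, 0.471, 0.528, 0.472]
ft_force: [0.2, 0.6, 0.5]
grip_width: 0.0852
```

Run:
```python
from h import *
dt([.562,-.3415,.315],np.pi/2+YR)
cal=wristcal(); i=save('wrist','w4.png');np.save('w4.npy',cal)
cv2.imwrite('pics/c7.png',cv2.resize(i[180:380,160:400][:,:,::-1],None,fx=3,fy=3,interpolation=3))
print(proj('wrist',[.562,-.3415,.115],cal))
dt([.562,-.3415,.315])
```

```text
t 6.35 eef [ 0.5605 -0.3358  0.3166] F [0.1809 0.6389 0.5304] w 0.0852
shift [ 0.0016 -0.0009 -0.0059]
turn [ 0.0063  0.0036 -0.0019]
[262.6012 256.5326]
t 6.4 eef [ 0.5605 -0.3356  0.3167] F [-0.5111 -0.11   -0.1758] w 0.0854
shift [ 0.0016 -0.0009 -0.006 ]
```

View pics/c7.png

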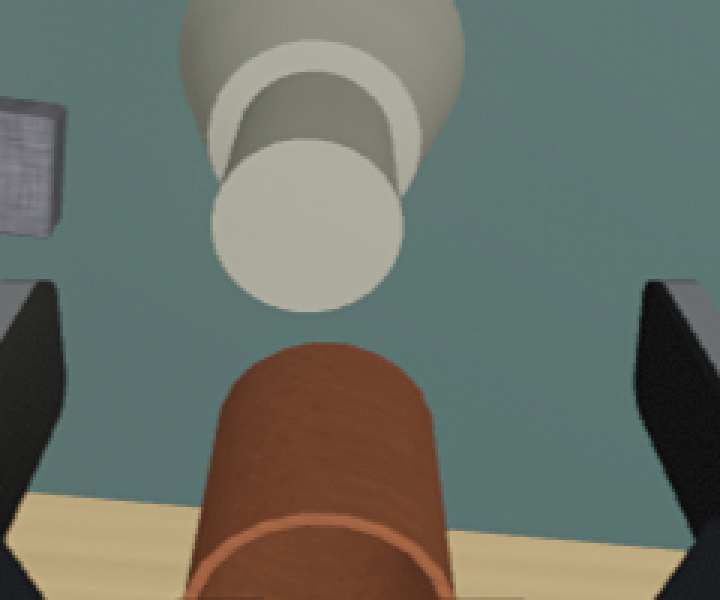

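Run:
```python
from h import *
cal=np.load('w4.npy')
p=ray('wrist',(262.2,255.2),.115,cal);print(p); dt([p[0],p[1],.250],np.pi/2+YR)
```

```text
[ 0.5612 -0.3418  0.115 ]
t 6.4 eef [ 0.5605 -0.3356  0.3167] F [-0.5111 -0.11   -0.1758] w 0.0854
shift [ 0.0666 -0.0002 -0.0064]
turn [ 0.0067  0.0034 -0.0025]
```

Emit:
arm_command:
  moves: [0.0,0,-0.006,0.007,0.003,-0.002,-1,0.015,0,0,0,0,0,-1,0.018,0,0,0,0,0,-1,0.015,0,0,0,0,0,-1,0.01,0,0,0,0,0,-1,0,0,0,0,0,0,-1]

```text
clock: 6.9
eef_pos: [0.5648, -0.3361, 0.2632]
tool_rot: [0.531, -0.47, -0.524, -0.472]
ft_force: [0.2, 1.2, -0.1]
grip_width: 0.0851
```

Run:
```python
from h import *
dt([.5612,-.3418,.250],np.pi/2+YR)
```

```text
t 6.9 eef [ 0.5648 -0.3361  0.2632] F [ 0.2418  1.1668 -0.0911] w 0.0851
shift [ 0.0132  0.0044 -0.0052]
turn [ 0.0073 -0.0052  0.0086]
```

Emit:
arm_command:
  moves: [0.007,0.004,-0.005,0.007,-0.005,0.008,-1,0.006,0,0,0,0,0,-1,0,0,0,0,0,0,-1]

```text
clock: 7.15
eef_pos: [0.5624, -0.3409, 0.251]
tool_rot: [0.527, -0.472, -0.525, -0.473]
ft_force: [-0.7, -0.2, -0.9]
grip_width: 0.0857
```

Run:
```python
from h import *
dt([.5612,-.3418,.250],np.pi/2+YR)
```

```text
t 7.15 eef [ 0.5624 -0.3409  0.251 ] F [-0.7133 -0.248  -0.9496] w 0.0857
shift [ 0.001   0.0013 -0.0008]
turn [ 0.0019 -0.0011  0.0016]
```

Emit:
arm_command:
  moves: [0,0.001,0,0,0,0,1,0,0,0,0,0,0,1,0,0,0,0,0,0,1,0,0,0,0,0,0,1,0,0,0,0,0,0,1,0,0,0,0,0,0,1]

```text
clock: 7.65
eef_pos: [0.5617, -0.342, 0.2528]
tool_rot: [0.528, -0.473, -0.524, -0.473]
ft_force: [-0.4, 0.2, -3.1]
grip_width: 0.0348
```

Run:
```python
from h import *
dt([.5612,-.3418,.40],np.pi/2+YR)
```

```text
t 7.65 eef [ 0.5617 -0.342   0.2528] F [-0.4182  0.1988 -3.1055] w 0.0348
shift [-0.1472 -0.0002 -0.0002]
turn [ 0.0008 -0.0031  0.0042]
```

Emit:
arm_command:
  moves: [-0.015,0,0,0,0,0,1,-0.03,0,0,0,0,0,1,-0.035,0,0,0,0,0,1,-0.03,-0.005,0.015,0,0,0,1,-0.015,-0.011,0.03,0,0,0,1,0,-0.013,0.032,0,0,0,1,0,-0.013,0.034,0,0,0,1,0,-0.013,0.034,0,0,0,1,0,-0.013,0.034,0,0,0,1,0,-0.008,0.025,0,0,0,1,0,0,0,0,0,0,1,0,0,0,0,0,0,1]

```text
clock: 8.65
eef_pos: [0.6156, -0.1232, 0.3761]
tool_rot: [-0.52, 0.475, 0.528, 0.474]
ft_force: [0.5, -0.8, -3.0]
grip_width: 0.0344
```

Run:
```python
from h import *
dt([.6148,-.0163,.40],np.pi/2+YR)
cal=wristcal(); i=save('wrist','w5.png');np.save('w5.npy',cal)
dt([.6148,-.0163,.40],np.pi/2+YR)
```

```text
t 8.65 eef [ 0.6156 -0.1232  0.3761] F [ 0.5384 -0.771  -3.0274] w 0.0344
shift [-0.0232 -0.0096  0.1067]
turn [-0.0051  0.0076 -0.0078]
t 8.7 eef [ 0.6156 -0.1232  0.3759] F [ 0.3279  1.1466 -2.3897] w 0.0345
shift [-0.0232 -0.0097  0.1067]
turn [-0.0053  0.0088 -0.0078]
```

View pics/w5.png

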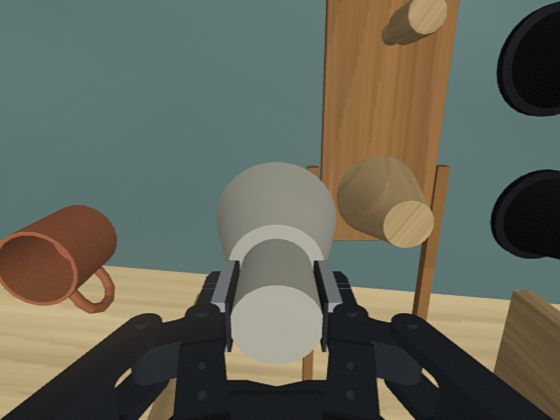

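Run:
```python
import cv2
i=cv2.imread('pics/w5.png')
a=cv2.resize(i[150:370,200:360],None,fx=2.7,fy=2.7,interpolation=3)
b=cv2.resize(i[150:270,330:450],None,fx=3,fy=3,interpolation=3)
cv2.imwrite('pics/c8.png',a);cv2.imwrite('pics/c9.png',b)
```

```text
(no output)
```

View pics/c8.png

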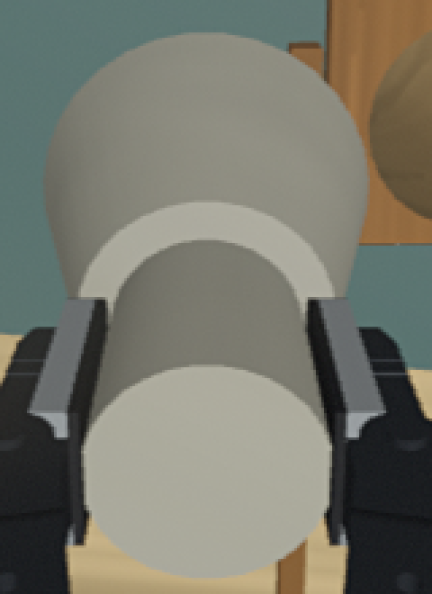

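View pics/c9.png

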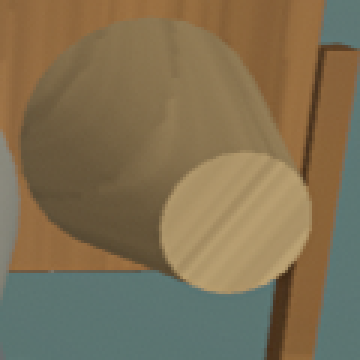

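```bash
cat >> h.py <<'E'
from scipy.optimize import least_squares
TH=np.linspace(0,2*np.pi,180)
def fitcirc(bbox,h,r,cal,frame='world',x0=(0,0)):
    """bbox (l,r,t,b) px of a horizontal circle radius r. frame world: z=h, returns x,y. frame tool: tool x=h, returns y,z (cal=mount)"""
    M=bot.get_calibration('wrist')['mtx']
    def f(q):
        a,b=q[0]+r*np.cos(TH),q[1]+r*np.sin(TH)
        P=np.c_[a,b,0*a+h] if frame=='world' else np.c_[0*a+h,a,b]
        c=(P-cal[:3,3])@cal[:3,:3]; c=c/-c[:,2:]
        u=M[0,0]*c[:,0]+M[0,2]; v=-M[1,1]*c[:,1]+M[1,2]
        return np.array([u.min(),u.max(),v.min(),v.max()])
    s=least_squares(lambda q:f(q)-np.array(bbox),x0)
    return s.x,s.fun
E
python3 - <<'E'
from h import *
m=bot.get_calibration('wrist')['mount']; cal=np.load('w5.npy')
b8=lambda l,r,t,b:(l/2.7+199.7,r/2.7+199.7,t/2.7+149.7,b/2.7+149.7)
b9=lambda l,r,t,b:(l/3+329.7,r/3+329.7,t/3+149.7,b/3+149.7)
n,res=fitcirc(b8(84,331,365,577),.1378,.018,m,'tool');print('neck tool yz',n,res)
c,res=fitcirc(b9(160,312,152,294),.1,.02,cal,'world',(.6,0));print('core',c,res)
T=cal@np.linalg.inv(m); pc=T[:3,:3].T@(np.array([*c,.1])-T[:3,3]);print('core tool',pc)
ps=T@np.array([.1378,*n,1]);print('neck world',ps)
# base circle predicted bbox given axis along tool x
E
```

```text
neck tool yz [0.001  0.0012] [-1.8117  1.8115 -0.6058  0.9356]
core [ 0.6132 -0.0159] [-0.2149  0.2144 -0.2101  0.242 ]
core tool [ 0.2768 -0.0104  0.105 ]
neck world [ 0.6134 -0.1212  0.2383  1.    ]
```

Emit:
arm_command:
  moves: [0,-0.001,0.02,-0.005,0.008,-0.008,1,0,-0.002,0.028,0,0,0,1,0,-0.002,0.028,0,0,0,1,0,-0.002,0.018,0,0,0,1,0,0,0,0,0,0,1,0,0,0,0,0,0,1]

```text
clock: 9.2
eef_pos: [0.6119, -0.0338, 0.3732]
tool_rot: [-0.522, 0.478, 0.524, 0.475]
ft_force: [0.5, -0.7, -3.1]
grip_width: 0.0343
```

Run:
```python
from h import *
dt([.614,-.016,.37],np.pi/2+YR)
```

```text
t 9.2 eef [ 0.6119 -0.0338  0.3732] F [ 0.4717 -0.735  -3.0825] w 0.0343
shift [ 0.0031 -0.0038  0.0175]
turn [-0.0123 -0.0011 -0.0048]
```

Emit:
arm_command:
  moves: [0,-0.002,0.009,0,-0.001,-0.005,1,0.002,-0.002,0.0085,0,0,0,1,0,0,0,0,0,0,1,0,0,0,0,0,0,1]

```text
clock: 9.53
eef_pos: [0.6145, -0.0192, 0.3703]
tool_rot: [0.521, -0.478, -0.521, -0.478]
ft_force: [-1.1, 0.7, -3.3]
grip_width: 0.035
```

Run:
```python
from h import *
dt([.614,-.016,.37],np.pi/2+YR)
```

```text
t 9.53 eef [ 0.6145 -0.0192  0.3703] F [-1.0855  0.7376 -3.2661] w 0.035
shift [0.0003 0.0002 0.0032]
turn [-0.0189 -0.001  -0.0004]
```

Emit:
arm_command:
  moves: [0,0,0.003,0,0,0,1,0.008,0,0,0,0,0,1,0.01,0,0,0,0,0,1,0.01,0,0,0,0,0,1,0.01,0,0,0,0,0,1,0,0,0,0,0,0,1,0,0,0,0,0,0,1]

```text
clock: 10.12
eef_pos: [0.6137, -0.0179, 0.3267]
tool_rot: [-0.52, 0.48, 0.521, 0.478]
ft_force: [0.6, 0.1, -2.4]
grip_width: 0.0346
```

Run:
```python
from h import *
dt([.614,-.016,.30],np.pi/2+YR)
i=save('top','t3.png')[:,:,::-1]
cv2.imwrite('pics/c10.png',cv2.resize(i[115:265,200:350],None,fx=4,fy=4,interpolation=3))
```

```text
t 10.12 eef [ 0.6137 -0.0179  0.3267] F [ 0.608   0.1122 -2.446 ] w 0.0346
shift [ 0.0267 -0.0005  0.0019]
turn [-0.0216 -0.0014 -0.0029]
```

View pics/c10.png

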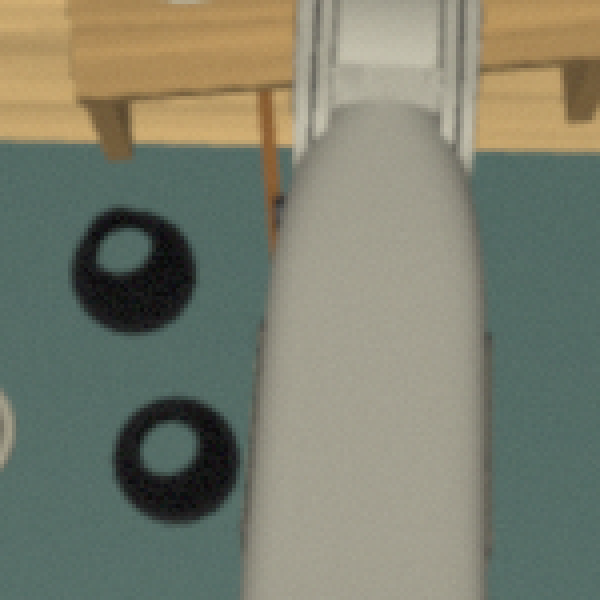

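Emit:
arm_command:
  moves: [0.006,0,0.002,0,-0.001,-0.002,1,0.006,0,0,0,0,0,1,0.006,0,0,0,0,0,1,0.004,0,0,0,0,0,1,0,0,0,0,0,0,1,0,0,0,0,0,0,1]

```text
clock: 10.67
eef_pos: [0.6137, -0.0157, 0.3029]
tool_rot: [0.521, -0.479, -0.52, -0.479]
ft_force: [0.2, -0.4, -3.6]
grip_width: 0.0347
```

Run:
```python
from h import *
dt([.614,-.016,.289],np.pi/2+YR)
```

```text
t 10.67 eef [ 0.6137 -0.0157  0.3029] F [ 0.1997 -0.3662 -3.5903] w 0.0347
shift [ 0.0139 -0.0003 -0.0003]
turn [-0.0216 -0.0005  0.0002]
```

Nothing has touched at 0.303, so I'll go on in fine steps.

Emit:
arm_command:
  moves: [0.004,0,0,0,0,0,1,0.002,0,0,0,0,0,1,0,0,0,0,0,0,1]

```text
clock: 10.92
eef_pos: [0.6139, -0.0157, 0.2968]
tool_rot: [0.521, -0.479, -0.52, -0.479]
ft_force: [0.1, 0.4, -2.5]
grip_width: 0.0349
```

Emit:
arm_command:
  moves: [0.003,0,0,0,0,0,1,0,0,0,0,0,0,1]

```text
clock: 11.08
eef_pos: [0.614, -0.0157, 0.2937]
tool_rot: [0.521, -0.478, -0.52, -0.479]
ft_force: [-0.2, -0.2, -3.2]
grip_width: 0.0345
```

Emit:
arm_command:
  moves: [0.0015,0,0,0,0,0,1,0,0,0,0,0,0,1]

```text
clock: 11.25
eef_pos: [0.6141, -0.0158, 0.2922]
tool_rot: [0.521, -0.478, -0.52, -0.479]
ft_force: [-0.3, 0.3, -2.7]
grip_width: 0.0348
```

Emit:
arm_command:
  moves: [0.0015,0,0,0,0,0,1,0,0,0,0,0,0,1]

```text
clock: 11.42
eef_pos: [0.6141, -0.0159, 0.2908]
tool_rot: [0.521, -0.478, -0.52, -0.479]
ft_force: [-0.6, -0.3, -3.4]
grip_width: 0.0347
```

Emit:
arm_command:
  moves: [0.001,0,0,0,0,0,1,0,0,0,0,0,0,1]

```text
clock: 11.58
eef_pos: [0.614, -0.016, 0.2898]
tool_rot: [0.521, -0.479, -0.519, -0.479]
ft_force: [-0.1, -0.3, -3.7]
grip_width: 0.0346
```

Emit:
arm_command:
  moves: [0.001,0,0,0,0,0,1,0,0,0,0,0,0,1]

```text
clock: 11.75
eef_pos: [0.6139, -0.0161, 0.289]
tool_rot: [0.521, -0.479, -0.519, -0.479]
ft_force: [-0.9, 0.2, -3.1]
grip_width: 0.035
```

Emit:
arm_command:
  moves: [0.001,0,0,0,0,0,1,0,0,0,0,0,0,1]

```text
clock: 11.92
eef_pos: [0.6138, -0.0161, 0.2887]
tool_rot: [0.521, -0.479, -0.519, -0.479]
ft_force: [-0.6, -0.9, -4.0]
grip_width: 0.0351
```

Emit:
arm_command:
  moves: [0.001,0,0,0,0,0,1,0,0,0,0,0,0,1]

```text
clock: 12.08
eef_pos: [0.6137, -0.0161, 0.2887]
tool_rot: [0.521, -0.478, -0.519, -0.479]
ft_force: [-1.1, -0.1, -3.0]
grip_width: 0.0346
```

Emit:
arm_command:
  moves: [0.002,0,0,0,0,0,1,0,0,0,0,0,0,1]

```text
clock: 12.25
eef_pos: [0.6139, -0.0161, 0.2884]
tool_rot: [0.522, -0.478, -0.519, -0.48]
ft_force: [-1.6, -0.3, -4.6]
grip_width: 0.0346
```

Run:
```python
from h import *
dt([.614,-.016,.289],np.pi/2+YR)
i=save('scene','s1.png')[:,:,::-1]
cv2.imwrite('pics/c11.png',cv2.resize(i[150:270,200:360],None,fx=5,fy=5,interpolation=3))
save('wrist','w6.png'); dt([.614,-.016,.289])
print(bot.get_obs()['ft_torque'])
```

```text
t 12.25 eef [ 0.6139 -0.0161  0.2884] F [-1.644  -0.2544 -4.5585] w 0.0346
shift [-0.0006 -0.0001  0.0001]
turn [-0.0221 -0.0013  0.0056]
t 12.35 eef [ 0.614  -0.0161  0.2883] F [-2.1751 -0.2198  1.2368] w 0.0349
shift [-0.0007 -0.0001  0.0001]
[0.019  0.4368 0.0475]
```

View pics/c11.png

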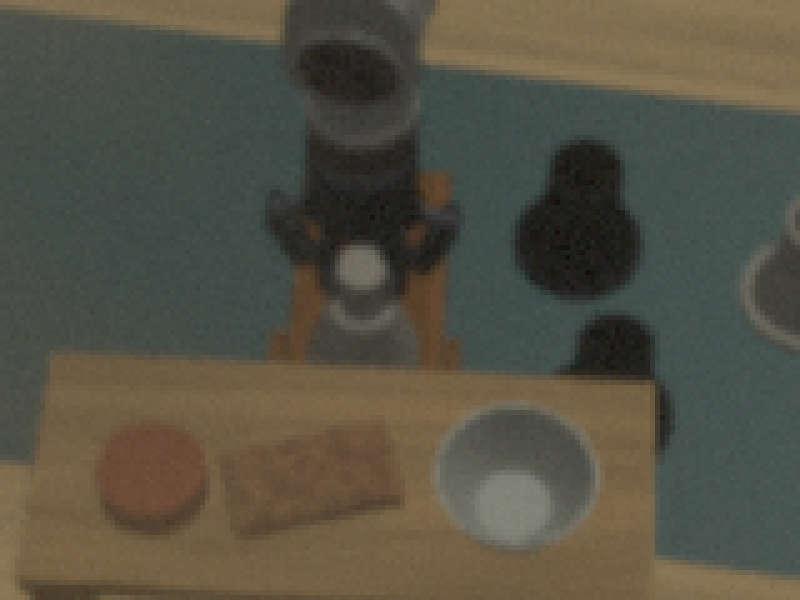

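View pics/w6.png

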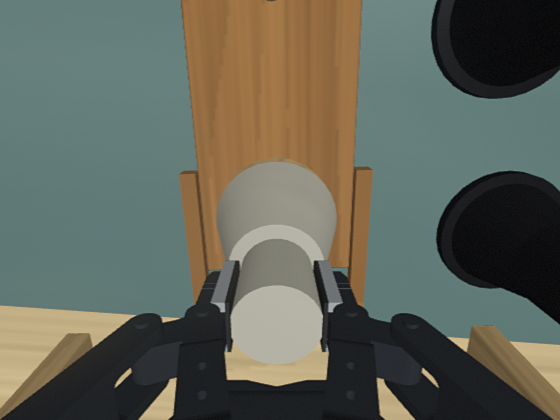

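The forces now show light contact: Fz has gone from −3 to +1 N with a small Fx. The underside is about 20.5 mm above the core's base, which is in the rest range. I'll nudge slightly and release.

Emit:
arm_command:
  moves: [0,0.0007,0,0,0,0,1,0,0,0,0,0,0,0,0,0,0,0,0,0,-0.3,0,0,0,0,0,0,-1,0,0,0,0,0,0,-1,0,0,0,0,0,0,-1]

```text
clock: 12.85
eef_pos: [0.6147, -0.016, 0.2883]
tool_rot: [0.523, -0.477, -0.518, -0.481]
ft_force: [0.4, -0.6, -0.8]
grip_width: 0.0853
```

Run:
```python
from h import *
dt([.614,-.016,.289],np.pi/2+YR)
cal=wristcal();np.save('w7.npy',cal)
save('wrist','w7.png')
```

```text
t 12.85 eef [ 0.6147 -0.016   0.2883] F [ 0.4015 -0.5985 -0.8416] w 0.0853
shift [-0.0007  0.0007  0.    ]
turn [-0.0218 -0.0018  0.0099]
```

View pics/w7.png

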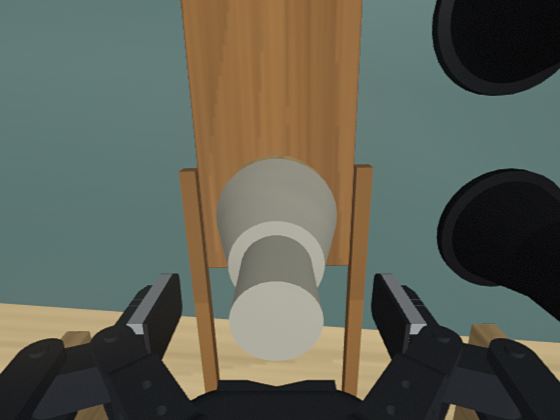

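The slim sleeve stands free on the core, with its neck top at (276,321). I'll lift and go to the stout sleeve.

Emit:
arm_command:
  moves: [-0.025,0,0,0,-0.001,0.01,-1,-0.035,0,0,0,0,0,-1,-0.03,0.004,0.014,0,0,0,-1,0,0.01,0.036,0,0,0,-1,0,0.01,0.036,0,0,0,-1,0,0.01,0.036,0,0,0,-1,0,0.01,0.036,0,0,0,-1,0,0.01,0.036,0,0,0,-1,0,0.01,0.036,0,0,0,-1,0.005,0.01,0.036,0,0,0,-1,0.01,0.006,0.02,0,0,0,-1,0.01,0,0,0,0,0,-1,0,0,0,0,0,0,-1]

```text
clock: 13.98
eef_pos: [0.5091, 0.2734, 0.3579]
tool_rot: [0.52, -0.478, -0.518, -0.483]
ft_force: [-0.5, -0.5, -0.3]
grip_width: 0.0853
```

Run:
```python
from h import *
dt([.4895,.3055,.325],np.pi/2+YR)
cal=wristcal();np.save('w8.npy',cal)
save('wrist','w8.png')
dt([.4895,.3055,.325])
```

```text
t 13.98 eef [0.5091 0.2734 0.3579] F [-0.5478 -0.5166 -0.304 ] w 0.0853
shift [0.0329 0.0173 0.0334]
turn [-0.0279  0.0035  0.0067]
t 14.03 eef [0.5094 0.2732 0.3589] F [-0.0377 -0.171   0.6503] w 0.0855
shift [0.0339 0.0177 0.0336]
```

View pics/w8.png

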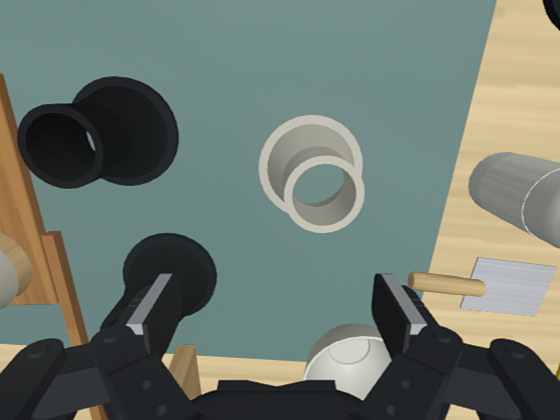

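Run:
```python
from h import *
cal=np.load('w8.npy')
c,res=fitcirc((284,364,155,234),.104,.028,cal,'world',(.5,.3));print(c,res)
dt([c[0],c[1],.31],np.pi/2+YR)
```

```text
[0.4887 0.3069] [-0.437   0.4356  0.5788 -0.638 ]
t 14.03 eef [0.5094 0.2732 0.3589] F [-0.0377 -0.171   0.6503] w 0.0855
shift [0.0489 0.0184 0.035 ]
turn [-0.0286  0.0045  0.0074]
```

Emit:
arm_command:
  moves: [0.01,0.009,0.017,0,0.004,0.007,-1,0.015,0.009,0.017,0,0,0,-1,0.018,0,0,0,0,0,-1,0,0,0,0,0,0,-1,0,0,0,0,0,0,-1]

```text
clock: 14.45
eef_pos: [0.4927, 0.3014, 0.3181]
tool_rot: [0.518, -0.481, -0.515, -0.485]
ft_force: [0.2, 0.1, -0.1]
grip_width: 0.0857
```

Run:
```python
from h import *
cal=wristcal();np.save('w9.npy',cal)
save('wrist','w9.png')
dt([.4887,.3069,.24],np.pi/2+YR)
```

```text
t 14.5 eef [0.4927 0.3011 0.3179] F [ 0.5219 -0.5016 -0.0121] w 0.0854
shift [0.0779 0.0041 0.006 ]
turn [-0.0391  0.0002  0.0054]
```

View pics/w9.png

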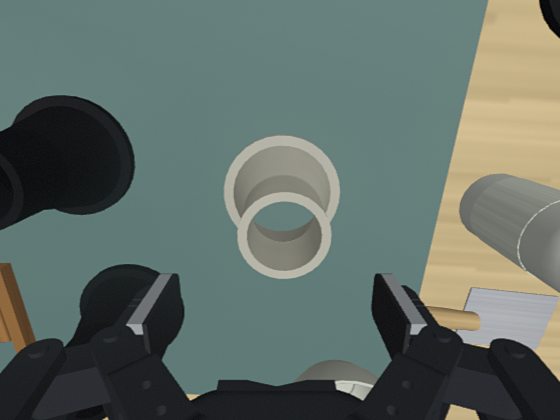

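Run:
```python
from h import *
cal=np.load('w9.npy')
c,res=fitcirc((237,331,191.5,278.5),.104,.028,cal,'world',(.5,.3));print(c,res)
print(ray('top',(233,182),.05),ray('top',(244,230),.05))
dt([c[0],c[1],.238],np.pi/2+YR)
```

```text
[0.4882 0.3069] [-0.2946  0.2947 -0.1411  0.2008]
[0.6134 0.163  0.05  ] [0.4643 0.1236 0.05  ]
t 14.5 eef [0.4927 0.3011 0.3179] F [ 0.5219 -0.5016 -0.0121] w 0.0854
shift [0.0799 0.0046 0.0061]
turn [-0.0391  0.0002  0.0054]
```

Emit:
arm_command:
  moves: [0.012,0.005,0.006,0,0,0.005,-1,0.018,0,0,0,0,0,-1,0.018,0,0,0,0,0,-1,0.015,0,0,0,0,0,-1,0,0,0,0,0,0,-1,0,0,0,0,0,0,-1]

```text
clock: 15.0
eef_pos: [0.491, 0.3051, 0.2574]
tool_rot: [0.515, -0.482, -0.514, -0.489]
ft_force: [0.3, -0.0, 0.0]
grip_width: 0.0853
```

Run:
```python
from h import *
dt([.4882,.3069,.241],np.pi/2+YR)
```

```text
t 15.0 eef [0.491  0.3051 0.2574] F [ 0.2811 -0.0322  0.0267] w 0.0853
shift [0.0164 0.0028 0.0019]
turn [-0.0475  0.0058  0.0091]
```

Emit:
arm_command:
  moves: [0.008,0.003,0.002,0,0.006,0.009,-1,0.007,0,0,0,0,0,-1,0,0,0,0,0,0,-1]

```text
clock: 15.25
eef_pos: [0.4887, 0.3072, 0.2437]
tool_rot: [0.514, -0.485, -0.514, -0.487]
ft_force: [-0.5, -0.1, -0.6]
grip_width: 0.0853
```

Run:
```python
from h import *
dt([.4882,.3069,.241],np.pi/2+YR)
```

```text
t 15.25 eef [0.4887 0.3072 0.2437] F [-0.4549 -0.1278 -0.634 ] w 0.0853
shift [ 0.0027  0.0005 -0.0003]
turn [-0.0488  0.0014  0.0024]
```

Emit:
arm_command:
  moves: [0.001,0.0005,0,0,0.001,0.002,1,0,0,0,0,0,0,1,0,0,0,0,0,0,1,0,0,0,0,0,0,1,0,0,0,0,0,0,1,0,0,0,0,0,0,1]

```text
clock: 15.75
eef_pos: [0.4884, 0.3072, 0.244]
tool_rot: [0.514, -0.485, -0.513, -0.486]
ft_force: [-0.3, -0.4, -1.2]
grip_width: 0.0547
```

Run:
```python
from h import *
dt([.60,.09,.43],np.pi/2+YR)
```

```text
t 15.75 eef [0.4884 0.3072 0.244 ] F [-0.2948 -0.3778 -1.2022] w 0.0547
shift [-0.1859 -0.0996 -0.2231]
turn [-0.0489  0.0002  0.002 ]
```

Emit:
arm_command:
  moves: [-0.015,0,0,0,0,0,1,-0.03,0,0,0,0,0,1,-0.038,0,0,0,0,0,1,-0.038,0,0,0,0,0,1,-0.034,-0.008,-0.015,0,0,0,1,-0.025,-0.012,-0.028,0,0,0,1,-0.01,-0.015,-0.035,0,0,0,1,0,-0.015,-0.035,0,0,0,1,0,-0.015,-0.035,0,0,0,1,0,-0.015,-0.035,0,0,0,1,0,-0.01,-0.02,0,0,0,1,0,0,0,0,0,0,1,0,0,0,0,0,0,1]

```text
clock: 16.83
eef_pos: [0.5927, 0.1031, 0.437]
tool_rot: [-0.515, 0.487, 0.516, 0.481]
ft_force: [-0.8, -0.2, -3.2]
grip_width: 0.0546
```

Run:
```python
from h import *
dt([.614,-.016,.415],np.pi/2+YR)
cal=wristcal();np.save('w10.npy',cal)
save('wrist','w10.png')
dt([.614,-.016,.415])
```

```text
t 16.83 eef [0.5927 0.1031 0.437 ] F [-0.7989 -0.2014 -3.2303] w 0.0546
shift [ 0.0226 -0.0139 -0.1201]
turn [-0.0418 -0.0051 -0.0076]
t 16.88 eef [0.5926 0.1033 0.4368] F [ 0.5487 -1.1891 -2.7388] w 0.0547
shift [ 0.0225 -0.0139 -0.1203]
```

View pics/w10.png

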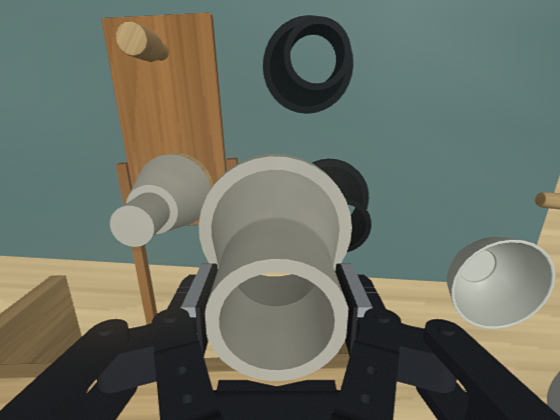

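Run:
```python
import cv2,numpy as np
i=cv2.imread('pics/w10.png')
a=cv2.resize(i[190:260,95:170],None,fx=5,fy=5,interpolation=3)
b=cv2.resize(i[250:390,190:360],(425,350),interpolation=3)
cv2.imwrite('pics/c12.png',np.hstack([a,b]))
```

```text
(no output)
```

View pics/c12.png

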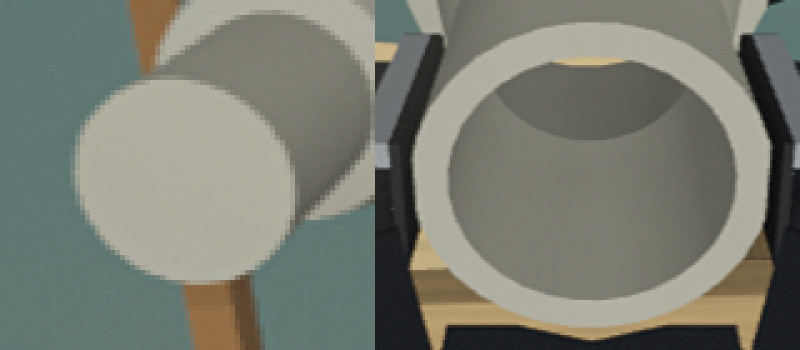

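Run:
```python
from h import *
m=bot.get_calibration('wrist')['mount']; cal=np.load('w10.npy')
n,res=fitcirc((204.9,347.7,258.5,380.5),.140,.028,m,'tool');print('stout',n,res)
n2,res=fitcirc((218.5,334.5,272.5,369.5),.140,.0225,m,'tool');print('stout in',n2,res)
c,res=fitcirc((109.6,154,205,246.2),.151,.018,cal,'world',(.6,0));print('slim',c,res)
T=cal@np.linalg.inv(m); pc=T[:3,:3].T@(np.array([*c,.151])-T[:3,3]);print('slim tool',pc)
# slim from w7
cal7=np.load('w7.npy'); 
print(cal7@np.linalg.inv(m))
# slim from w7 bbox
c7,res=fitcirc((229.3,324,281,360.5),.151,.018,cal7,'world',(.6,0));print('slim w7',c7,res)
print(fitcirc((229.3,324,281,360.5),.1373,.018,m,'tool'))
dt([c[0],c[1],.415])
```

```text
stout [0.0003 0.0011] [-1.3411  1.341  -0.2912  0.6326]
stout in [0.0003 0.0011] [-0.4075  0.4074 -0.697   0.9277]
slim [ 0.6134 -0.0145] [ 0.0797 -0.08   -0.0141  0.0117]
slim tool [ 0.2866 -0.0153 -0.1172]
[[ 0.01   -0.9965 -0.0831  0.6147]
 [-0.0009 -0.0831  0.9965 -0.0159]
 [-0.9999 -0.0099 -0.0017  0.2883]
 [ 0.      0.      0.      1.    ]]
slim w7 [ 0.6131 -0.0151] [-0.6002  0.6    -0.3913  0.5443]
(array([0.0029, 0.0012]), array([-0.6047,  0.6046, -0.6717,  0.8754]))
t 16.88 eef [0.5926 0.1033 0.4368] F [ 0.5487 -1.1891 -2.7388] w 0.0547
shift [ 0.0225 -0.0134 -0.1188]
```

Emit:
arm_command:
  moves: [0.0,-0.002,-0.02,0,-0.005,-0.0075,1,0.004,-0.003,-0.032,0,0,0,1,0.004,-0.003,-0.032,0,0,0,1,0.002,-0.003,-0.022,0,0,0,1,0,0,0,0,0,0,1,0,0,0,0,0,0,1]

```text
clock: 17.38
eef_pos: [0.6093, 0.0036, 0.424]
tool_rot: [-0.517, 0.481, 0.521, 0.48]
ft_force: [-0.9, 0.6, -3.8]
grip_width: 0.0548
```

Run:
```python
from h import *
dt([.6136,-.0162,.42],np.pi/2+YR)
```

```text
t 17.38 eef [0.6093 0.0036 0.424 ] F [-0.8517  0.5934 -3.7867] w 0.0548
shift [ 0.0039 -0.0027 -0.02  ]
turn [-0.0272  0.003  -0.0051]
```

Emit:
arm_command:
  moves: [0.0,-0.0015,-0.01,0,0.003,-0.005,1,0,-0.001,-0.009,0,0,0,1,0,0,0,0,0,0,1,0,0,0,0,0,0,1]

```text
clock: 17.72
eef_pos: [0.6131, -0.0121, 0.4237]
tool_rot: [-0.52, 0.478, 0.521, 0.478]
ft_force: [-0.5, -0.5, -2.4]
grip_width: 0.0549
```

Run:
```python
from h import *
dt([.6136,-.0162,.42],np.pi/2+YR)
```

```text
t 17.72 eef [ 0.6131 -0.0121  0.4237] F [-0.4814 -0.4826 -2.4051] w 0.0549
shift [ 0.0037 -0.0002 -0.0041]
turn [-0.0205  0.0008 -0.0008]
```

Emit:
arm_command:
  moves: [0.0,0,-0.004,0,0,-0.001,1,0.01,0,0,0,0,0,1,0.012,0,0,0,0,0,1,0.012,0,0,0,0,0,1,0.01,0,0,0,0,0,1,0.005,0,0,0,0,0,1,0,0,0,0,0,0,1,0,0,0,0,0,0,1]

```text
clock: 18.38
eef_pos: [0.613, -0.0137, 0.3706]
tool_rot: [-0.521, 0.477, 0.522, 0.478]
ft_force: [-0.3, -0.5, -1.7]
grip_width: 0.0544
```

Run:
```python
from h import *
dt([.6136,-.0162,.33],np.pi/2+YR)
```

```text
t 18.38 eef [ 0.613  -0.0137  0.3706] F [-0.3013 -0.5444 -1.7151] w 0.0544
shift [ 0.0406 -0.0003 -0.0026]
turn [-0.0165  0.0019  0.0011]
```

Emit:
arm_command:
  moves: [0.0,-0.0003,-0.0026,0,0.002,0.001,1,0.008,0,0,0,0,0,1,0.009,0,0,0,0,0,1,0.009,0,0,0,0,0,1,0.006,0,0,0,0,0,1,0,0,0,0,0,0,1,0,0,0,0,0,0,1]

```text
clock: 18.97
eef_pos: [0.6141, -0.0164, 0.3366]
tool_rot: [0.522, -0.477, -0.521, -0.478]
ft_force: [1.2, 0.7, -3.1]
grip_width: 0.0546
```

Run:
```python
from h import *
dt([.6136,-.0162,.31],np.pi/2+YR)
```

```text
t 18.97 eef [ 0.6141 -0.0164  0.3366] F [ 1.1613  0.6839 -3.1133] w 0.0546
shift [0.0266 0.0005 0.0003]
turn [-0.0163 -0.0006  0.0028]
```

Emit:
arm_command:
  moves: [0.005,0.0005,0,0,0,0.003,1,0.006,0,0,0,0,0,1,0.006,0,0,0,0,0,1,0.004,0,0,0,0,0,1,0,0,0,0,0,0,1,0,0,0,0,0,0,1]

```text
clock: 19.47
eef_pos: [0.6136, -0.0165, 0.3134]
tool_rot: [0.522, -0.478, -0.522, -0.477]
ft_force: [-0.9, -0.6, -2.7]
grip_width: 0.0546
```

Run:
```python
from h import *
dt([.6136,-.0162,.31],np.pi/2+YR)
```

```text
t 19.47 eef [ 0.6136 -0.0165  0.3134] F [-0.8628 -0.6224 -2.7496] w 0.0546
shift [0.0034 0.     0.0003]
turn [-0.0163 -0.0005 -0.0003]
```

Emit:
arm_command:
  moves: [0.005,0,0,0,0,0,1,0,0,0,0,0,0,1]

```text
clock: 19.63
eef_pos: [0.6137, -0.0165, 0.3082]
tool_rot: [0.522, -0.477, -0.521, -0.477]
ft_force: [-0.5, -0.4, -3.1]
grip_width: 0.055
```

Emit:
arm_command:
  moves: [0.003,0,0,0,0,0,1,0,0,0,0,0,0,1]

```text
clock: 19.8
eef_pos: [0.6138, -0.0165, 0.3051]
tool_rot: [0.522, -0.477, -0.521, -0.477]
ft_force: [-0.6, 0.9, -2.5]
grip_width: 0.0545
```

Emit:
arm_command:
  moves: [0.0015,0,0,0,0,0,1,0,0,0,0,0,0,1]

```text
clock: 19.97
eef_pos: [0.6139, -0.0165, 0.3036]
tool_rot: [0.522, -0.477, -0.521, -0.477]
ft_force: [-0.2, -0.2, -3.4]
grip_width: 0.0549
```

Emit:
arm_command:
  moves: [0.0015,0,0,0,0,0,1,0,0,0,0,0,0,1]

```text
clock: 20.13
eef_pos: [0.614, -0.0165, 0.3022]
tool_rot: [0.522, -0.477, -0.521, -0.478]
ft_force: [-0.3, -0.8, -2.8]
grip_width: 0.0547
```

Emit:
arm_command:
  moves: [0.001,0.0003,0,0,0,0,1,0,0,0,0,0,0,1]

```text
clock: 20.3
eef_pos: [0.6138, -0.0164, 0.3013]
tool_rot: [0.522, -0.477, -0.521, -0.478]
ft_force: [-0.4, 0.7, -3.0]
grip_width: 0.0546
```

Emit:
arm_command:
  moves: [0.001,0,0,0,0,0,1,0,0,0,0,0,0,1]

```text
clock: 20.47
eef_pos: [0.6138, -0.0162, 0.3005]
tool_rot: [0.522, -0.477, -0.521, -0.478]
ft_force: [0.7, 0.1, -3.1]
grip_width: 0.0546
```

Emit:
arm_command:
  moves: [0.001,0,0,0,0,0,1,0,0,0,0,0,0,1]

```text
clock: 20.63
eef_pos: [0.6139, -0.0161, 0.2995]
tool_rot: [0.522, -0.476, -0.521, -0.478]
ft_force: [-0.6, 0.1, -2.5]
grip_width: 0.0548
```

Emit:
arm_command:
  moves: [0.001,0,0,0,0,0,1,0,0,0,0,0,0,1]

```text
clock: 20.8
eef_pos: [0.6139, -0.016, 0.2985]
tool_rot: [0.522, -0.476, -0.521, -0.478]
ft_force: [0.2, 0.8, -3.5]
grip_width: 0.0547
```

Emit:
arm_command:
  moves: [0.001,0,0,0,0,0,1,0,0,0,0,0,0,1]

```text
clock: 20.97
eef_pos: [0.6138, -0.016, 0.2979]
tool_rot: [0.522, -0.476, -0.521, -0.478]
ft_force: [-0.0, 0.9, -2.9]
grip_width: 0.0547
```

Emit:
arm_command:
  moves: [0.001,0,0,0,0,0,1,0,0,0,0,0,0,1]

```text
clock: 21.13
eef_pos: [0.6138, -0.016, 0.2979]
tool_rot: [0.523, -0.476, -0.521, -0.479]
ft_force: [-0.8, -0.2, -3.6]
grip_width: 0.0546
```

Emit:
arm_command:
  moves: [0.001,0,0,0,0,0,1,0,0,0,0,0,0,1,0,0,0,0,0,0,1]

```text
clock: 21.38
eef_pos: [0.6136, -0.016, 0.2978]
tool_rot: [0.523, -0.476, -0.521, -0.479]
ft_force: [-0.6, 0.5, -0.5]
grip_width: 0.0547
```

Run:
```python
from h import *
dt([.6136,-.0162,.298],np.pi/2+YR)
save('wrist','w11.png')
i=save('scene','s2.png')[:,:,::-1]
cv2.imwrite('pics/c13.png',cv2.resize(i[150:270,200:360],None,fx=5,fy=5,interpolation=3))
dt([.6136,-.0162,.298],np.pi/2+YR)
print(bot.get_obs()['ft_torque'])
```

```text
t 21.38 eef [ 0.6136 -0.016   0.2978] F [-0.5872  0.5025 -0.5199] w 0.0547
shift [-0.0002  0.     -0.0002]
turn [-0.0161  0.0009  0.0051]
t 21.48 eef [ 0.6137 -0.016   0.2978] F [-0.0789  0.9464  0.0739] w 0.0546
shift [-0.0002  0.0001 -0.0002]
turn [-0.0161  0.0009  0.0051]
[ 0.2093  0.2998 -0.0235]
```

View pics/w11.png

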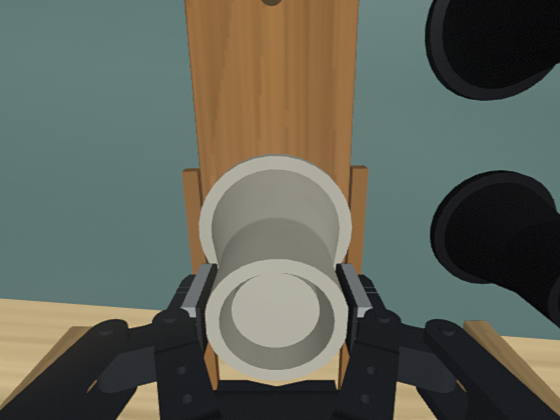

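View pics/c13.png

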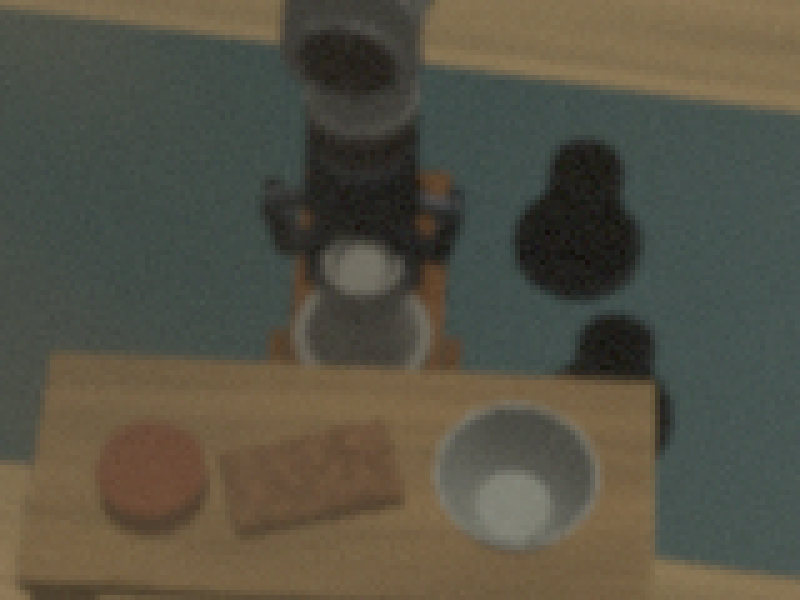

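The weight is taken up: Fz has gone from −3 to 0 N. The underside is about 39 mm above the core's base, in range, and the slim neck sits inside the stout neck. Releasing.

Emit:
arm_command:
  moves: [0,0,0,0,0,0,0.2,0,0,0,0,0,0,-0.2,0,0,0,0,0,0,-1,0,0,0,0,0,0,-1,0,0,0,0,0,0,-1,-0.02,0,0,0,0,0,-1,-0.03,0,0,0,0,0,-1,-0.035,0,0,0,0,0,-1,0,0,0,0,0,0,-1]

```text
clock: 22.23
eef_pos: [0.6137, -0.0166, 0.3827]
tool_rot: [0.522, -0.477, -0.521, -0.477]
ft_force: [1.6, 0.2, 1.3]
grip_width: 0.0854
```

Run:
```python
from h import *
dt([.4647,-.0325,.31],np.pi/2+YR)
save('wrist','w12.png')
```

```text
t 22.23 eef [ 0.6137 -0.0166  0.3827] F [1.5799 0.1939 1.2882] w 0.0854
shift [ 0.0725  0.1499 -0.0026]
turn [-0.0164 -0.0012  0.0015]
```

View pics/w12.png

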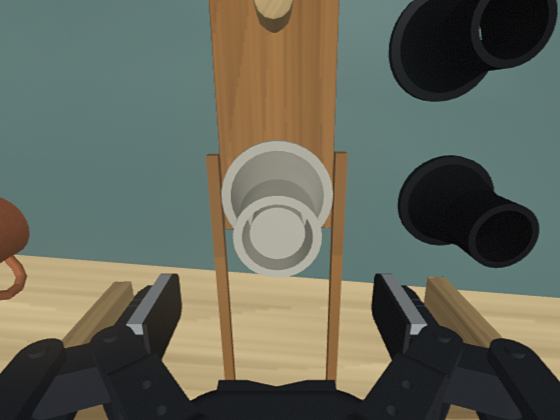

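Both sleeves are nested, with the slim neck top visible inside the stout neck at (277,232). Now I'll go to the knob.

Emit:
arm_command:
  moves: [0,0.03,0,0,0,0,-1,0,0.035,0,0,0,0,-1,0,0.035,0,0,0,0,-1,0.015,0.03,-0.001,0,0,0,-1,0.03,0.015,-0.001,0,0,0,-1,0.02,0,0,0,0,0,-1,0,0,0,0,0,0,-1,0,0,0,0,0,0,-1]

```text
clock: 22.95
eef_pos: [0.4622, -0.0322, 0.3059]
tool_rot: [-0.521, 0.479, 0.522, 0.476]
ft_force: [-0.0, 0.4, 0.3]
grip_width: 0.085
```

Run:
```python
from h import *
dt([.4643,-.0318,.225],np.pi/2+YR)
cal=wristcal()
save('wrist','w13.png');print(proj('wrist',[.4643,-.0318,.09],cal))
i=save('top','t4.png')[:,:,::-1]
cv2.imwrite('pics/c14.png',cv2.resize(i[115:265,200:350],None,fx=4,fy=4,interpolation=3))
```

```text
t 22.95 eef [ 0.4622 -0.0322  0.3059] F [-0.0104  0.4117  0.32  ] w 0.085
shift [ 0.0809 -0.0025  0.0003]
turn [-0.0163 -0.002  -0.0051]
[275.4901 248.962 ]
```

View pics/w13.png

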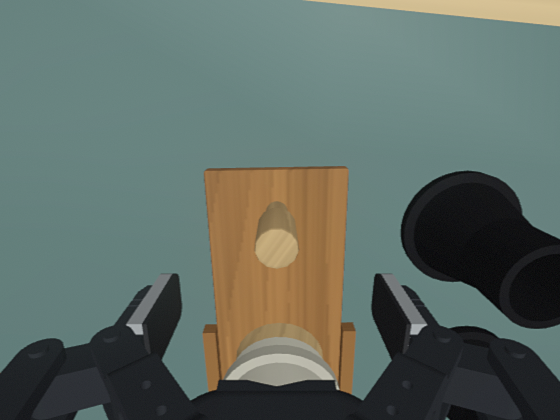

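View pics/c14.png

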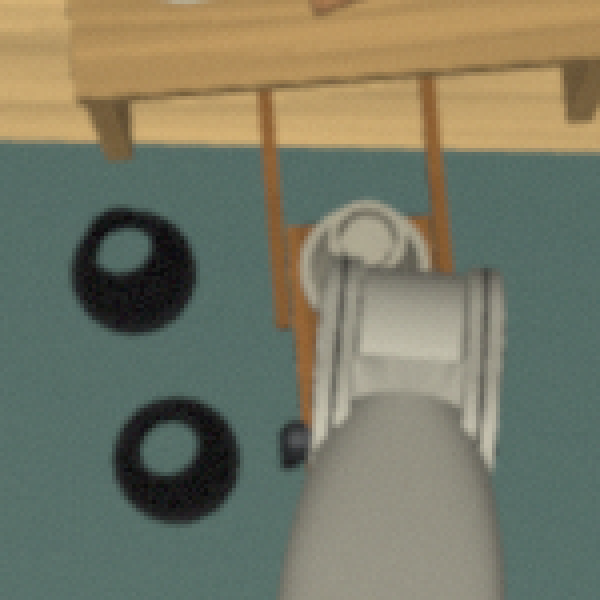

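The knob top is at (276,248), matching the prediction. Descending.

Emit:
arm_command:
  moves: [0.015,-0.002,0,0,-0.002,-0.005,-1,0.02,0,0,0,0,0,-1,0.02,0,0,0,0,0,-1,0.02,0,0,0,0,0,-1,0.003,0,0,0,0,0,-1,0,0,0,0,0,0,-1]

```text
clock: 23.55
eef_pos: [0.4762, -0.032, 0.2345]
tool_rot: [0.529, -0.472, -0.515, -0.482]
ft_force: [0.6, 0.8, 0.0]
grip_width: 0.0851
```

Run:
```python
from h import *
dt([.4643,-.0318,.225],np.pi/2+YR)
```

```text
t 23.55 eef [ 0.4762 -0.032   0.2345] F [0.5972 0.8003 0.0348] w 0.0851
shift [0.0092 0.012  0.0013]
turn [-0.0147 -0.004   0.0236]
```

Emit:
arm_command:
  moves: [0.0,0.008,0,0,-0.003,0.024,-1,0.007,0.002,0.001,0,0,0,-1,0,0,0,0,0,0,-1,0,0,0,0,0,0,-1]

```text
clock: 23.88
eef_pos: [0.4682, -0.032, 0.2309]
tool_rot: [0.524, -0.476, -0.521, -0.477]
ft_force: [-0.6, -0.2, 1.1]
grip_width: 0.0854
```

Run:
```python
from h import *
dt([.4643,-.0318,.225],np.pi/2+YR)
```

```text
t 23.88 eef [ 0.4682 -0.032   0.2309] F [-0.62   -0.2315  1.0797] w 0.0854
shift [0.0058 0.0039 0.0005]
turn [-0.0144 -0.0017  0.0039]
```

Emit:
arm_command:
  moves: [0.007,0.004,0.0005,0,-0.001,0.004,-1,0,0,0,0,0,0,0,0,0,0,0,0,0,0.2,0,0,0,0,0,0,0.4,0,0,0,0,0,0,1,0,0,0,0,0,0,1,0,0,0,0,0,0,1]

```text
clock: 24.47
eef_pos: [0.4643, -0.0322, 0.2251]
tool_rot: [0.523, -0.477, -0.521, -0.477]
ft_force: [0.9, 0.6, -1.7]
grip_width: 0.0268
```

Run:
```python
from h import *
dt([.4643+.17*.9945,-.0318+.17*.1045,.225],np.pi/2+YR)
```

```text
t 24.47 eef [ 0.4643 -0.0322  0.2251] F [ 0.8505  0.6483 -1.655 ] w 0.0268
shift [ 0.0006 -0.17    0.0028]
turn [-0.0147 -0.0022  0.0031]
```

Emit:
arm_command:
  moves: [0,-0.003,0,0,0,0,1,0,-0.005,0,0,0,0,1,0,-0.006,0,0,0,0,1,0,-0.007,0,0,0,0,1,0,-0.007,0.0003,0,0,0,1,0,-0.007,0.0003,0,0,0,1,0,-0.007,0.0003,0,0,0,1,0,-0.007,0.0003,0,0,0,1,0,-0.007,0.0003,0,0,0,1,0,-0.005,0,0,0,0,1,0,-0.003,0,0,0,0,1]

```text
clock: 25.38
eef_pos: [0.5332, -0.0247, 0.2251]
tool_rot: [0.522, -0.478, -0.521, -0.476]
ft_force: [-3.1, -1.9, 4.3]
grip_width: 0.0265
```

Run:
```python
from h import *
dt([.4643+.17*.9945,-.0318+.17*.1045,.225],np.pi/2+YR)
i=save('top','t5.png')[:,:,::-1]
cv2.imwrite('pics/c15.png',cv2.resize(i[75:225,200:350],None,fx=4,fy=4,interpolation=3))
```

```text
t 25.38 eef [ 0.5332 -0.0247  0.2251] F [-3.0568 -1.9306  4.318 ] w 0.0265
shift [-0.     -0.1007  0.0016]
turn [-0.0154 -0.0029 -0.0013]
```

View pics/c15.png

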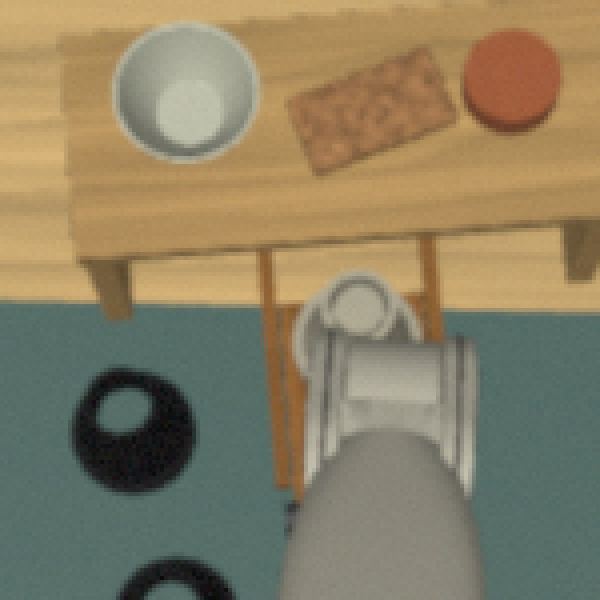

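The stack is upright and moving with the board. I'll carry on.

Emit:
arm_command:
  moves: [0,-0.003,0,0,0,0,1,0,-0.005,0.0002,0,0,0,1,0,-0.007,0.0002,0,0,0,1,0,-0.007,0.0002,0,0,0,1,0,-0.007,0.0002,0,0,0,1,0,-0.007,0.0002,0,0,0,1,0,-0.007,0.0002,0,0,0,1,0,-0.007,0.0002,0,0,0,1,0,-0.007,0.0002,0,0,0,1,0,-0.006,0,0,0,0,1,0,-0.004,0,0,0,0,1,0,-0.003,0,0,0,0,1,0,0,0,0,0,0,1]

```text
clock: 26.52
eef_pos: [0.611, -0.0163, 0.2251]
tool_rot: [0.523, -0.478, -0.521, -0.476]
ft_force: [-2.3, -2.3, 3.5]
grip_width: 0.0268
```

Run:
```python
from h import *
dt([.4643+.17*.9945,-.0318+.17*.1045,.225],np.pi/2+YR)
```

```text
t 26.52 eef [ 0.611  -0.0163  0.2251] F [-2.3449 -2.3337  3.5465] w 0.0268
shift [ 0.0001 -0.0224  0.0003]
turn [-0.0158 -0.0035  0.0002]
```

Emit:
arm_command:
  moves: [0,-0.003,0,0,0,0,1,0,-0.004,0,0,0,0,1,0,-0.004,0,0,0,0,1,0,-0.003,0,0,0,0,1,0,-0.003,0,0,0,0,1,0,-0.002,0,0,0,0,1]

```text
clock: 27.02
eef_pos: [0.6306, -0.0143, 0.2251]
tool_rot: [0.522, -0.478, -0.521, -0.476]
ft_force: [-2.8, -0.8, 3.3]
grip_width: 0.0267
```

Emit:
arm_command:
  moves: [0,-0.002,0,0,0,0,1,0,-0.002,0,0,0,0,1,0,-0.002,0,0,0,0,1]

```text
clock: 27.27
eef_pos: [0.6345, -0.0139, 0.2251]
tool_rot: [-0.52, 0.481, 0.523, 0.474]
ft_force: [-10.0, -2.0, 8.0]
grip_width: 0.0263
```

The force has risen to −10 N after 171 mm of travel, so the board is at the home stop. One more gentle push to confirm.

Emit:
arm_command:
  moves: [0,-0.002,0,0,0,0,1,0,-0.001,0,0,0,0,1]

```text
clock: 27.43
eef_pos: [0.6354, -0.0138, 0.2251]
tool_rot: [-0.518, 0.482, 0.525, 0.472]
ft_force: [-5.7, -1.8, 4.3]
grip_width: 0.0269
```

Emit:
arm_command:
  moves: [0,0,0,0,0,0,0.4,0,0,0,0,0,0,0,0,0,0,0,0,0,-0.5,0,0,0,0,0,0,-1,0,0,0,0,0,0,-1,0,0,0,0,0,0,-1]

```text
clock: 27.93
eef_pos: [0.6371, -0.0129, 0.2236]
tool_rot: [-0.519, 0.481, 0.525, 0.473]
ft_force: [-0.7, 0.8, -0.0]
grip_width: 0.0842
```

Run:
```python
from h import *
dt([.633,-.014,.33],np.pi/2+YR)
```

```text
t 27.93 eef [ 0.6371 -0.0129  0.2236] F [-0.7446  0.8113 -0.0347] w 0.0842
shift [-0.1064  0.0056 -0.0009]
turn [-0.0154 -0.0011 -0.014 ]
```

Emit:
arm_command:
  moves: [-0.012,0,0,0,0,-0.014,-1,-0.025,0.001,0,0,0,0,-1,-0.035,0.002,0,0,0,0,-1,-0.035,0.01,0,0,0,0,-1,-0.01,0.035,0,0,0,0,-1,0,0.038,0,0,0,0,-1,0,0.038,0,0,0,0,-1,0,0.038,0,0,0,0,-1,0,0.038,0,0,0,0,-1,0,0.03,0,0,0,0,-1,0,0,0,0,0,0,-1,0,0,0,0,0,0,-1]

```text
clock: 28.93
eef_pos: [0.3994, -0.033, 0.3516]
tool_rot: [0.529, -0.471, -0.516, -0.482]
ft_force: [0.7, -0.3, 0.4]
grip_width: 0.0855
```

Run:
```python
from h import *
dt([.633,-.014,.33],np.pi/2+YR)
save('wrist','w14.png')
i=save('top','t6.png')[:,:,::-1]
cv2.imwrite('pics/c16.png',cv2.resize(i[75:215,205:365],None,fx=4.2,fy=4.2,interpolation=3))
save('scene','s3.png')
```

```text
t 28.93 eef [ 0.3994 -0.033   0.3516] F [ 0.7172 -0.2804  0.3596] w 0.0855
shift [ 0.0272 -0.2338 -0.0022]
turn [-0.0139 -0.0033  0.0237]
```

View pics/c16.png

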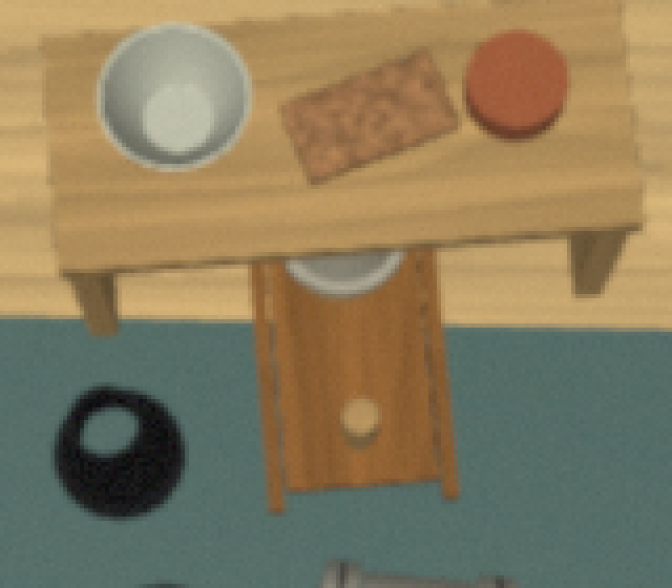

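View pics/t6.png

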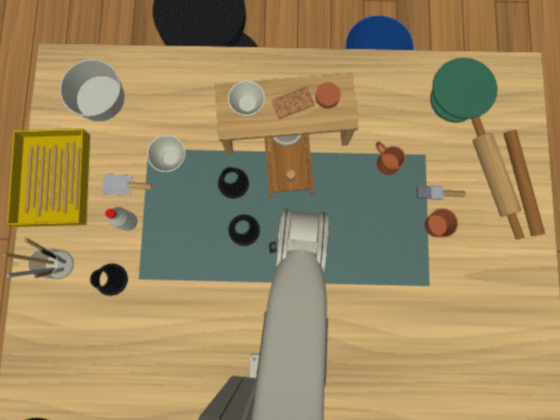

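View pics/w14.png

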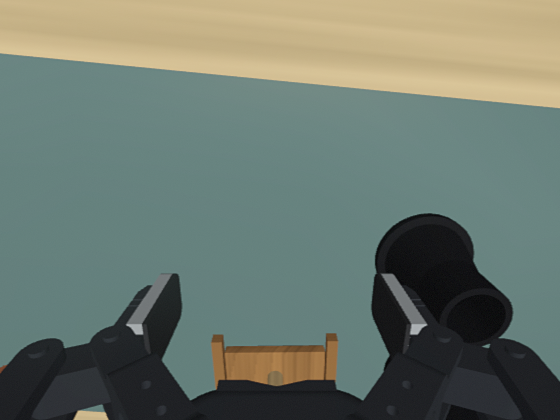

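Run:
```python
from h import *
c2=lambda x,y:(x/4.2+205-.4,y/4.2+75-.4)
k=ray('top',c2(361,416),.09);print(k, np.hypot(k[0]-.4647,k[1]+.0325))
l=ray('top',c2(62,271),.178);ux=np.array([np.cos(.105),np.sin(.105)]);print((k-l)[:2]@ux)
a=cv2.imread('pics/t0.png').astype(int);b=cv2.imread('pics/t6.png').astype(int)
d=(np.abs(a-b).max(2)>40).astype(np.uint8);d=cv2.morphologyEx(d,cv2.MORPH_OPEN,np.ones((3,3)))
n,_,s,_=cv2.connectedComponentsWithStats(d);print(s[1:])
```

```text
[ 0.634  -0.0144  0.09  ] 0.17023650981595315
-0.09731968060317239
[[ 274  135   26   10  144]
 [ 274  185   36   20  454]
 [ 383  192   25   25  373]
 [ 177  207   16    5   56]
 [ 172  214   32   25  278]
 [ 276  215   52   68 2888]
 [ 269  242    7   11   50]
 [ 260  283   68  137 2384]
 [ 289  311    4    3   12]
 [ 312  341    3    3    9]
 [   0  344  216   76 8280]
 [ 284  352    3    3    9]
 [ 207  355   58   65 1771]
 [ 268  368   41   18  281]
 [ 259  378    8   20   84]
 [ 275  386    4    3   12]
 [ 269  388    3    3    9]
 [  44  393    4    3   12]
 [ 260  392   43   28 1004]
 [  35  395    3    3    9]
 [  95  405    4    3   12]
 [ 225  418    3    2    6]
 [ 229  418    3    2    6]]
```

The knob moved 170 mm from the out stop to home, and the only things that changed in the picture are the sleeves, the board and the arm. Handing in.

```bash
python3 -c "
from workcell import bot
print(bot.job_done())"
```

```text
the job is handed in; nothing more can be done
None
```

I pulled the board out to its stop, nested the slim sleeve and then the stout one over it on the core, and slid the board home with the stack under the shelf. The job was handed in at about 29 s of the 72 s allowed.

**What the last checks showed:**
- **Resting heights:** at release, by the wrist's height, the slim's underside was about 20.5 mm and the stout's about 39 mm above the core's underside. Both are within the given ranges. Each sleeve was let go with only a few newtons of contact, so nothing was pressed.
- **Board travel:** the knob moved 170 mm from out to home in the top view, and I felt the stop at both ends.
- **Other things on the table:** comparing the first and last top views, only the board, the sleeves and the arm changed.

**What disagreed or could not be seen:**
- The camera put the knob about 97 mm before the shelf edge at home, against 90 mm stated. It read 265 mm when out, against 260 mm. I put both down to calibration error at the shelf edge, as the travel itself matches.
- In the last pictures only the stout's foot can be seen under the shelf; the shelf hides the rest of the stack. I last saw the stack upright about 70 mm into the slide home.

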